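Swing a caster plate home on an upturned crate dolly and drop in its second bolt

TASK

The caster plate on the upturned dolly sits loosely on one bolt, turned askew. Push its opposite corner so that it swings flat on its pad round that bolt until its long edge bears along the dolly's sheet-metal lip, and keep it pressed there for about a second, firmly enough to seat it but gently enough not to bend the lip. Then take the short round-headed bolt from the wooden block and drop it right down through that opposite corner of the plate into the pad, let it go, and leave everything else on the bench as it is.

Things in the scene. Friction and masses are not known exactly. Their poses are not given: they have to be found in the camera images.
- dolly: grey crate dolly, 420 x 488 mm, upside down on the bench, fixed; rails 30 mm high. Wheels stand up on three corners (to 178 mm); the corner nearest the robot on its right has none yet. Origin on the bench below that corner's pivot bolt; x along the lip, y away from the lip, z up. Frame spans x -25..395, y -19..469 mm; wheels start 240 mm away in x and y
- pivot (a point): the pivot bolt, fixed upright, at dolly x = y = 0; this point is on its axis at the top of the corner pad, 36 mm above the bench. Shank 10 mm thick; round head 16 mm across, 46 to 56 mm above the bench, 4 mm clear of the plate, keeps the plate down. The flat pad is 6 mm thick and spans dolly x -22..128, y -15..110 mm
- lip: upstanding sheet-metal lip, 4 mm thick, 320 mm long (dolly x 25..345), along the dolly's right-hand end, top 14 mm above the pad. Axes as the dolly's; origin mid-length on the face towards the plate (dolly x 185, y -15 mm, 40 mm above the bench). The plate's long edge butts on this face. Stiff: 12 to 16 N square on at the plate's corner, kept up, seats it; over 20 N on the lip bends it
- slot (a point): middle of the slot through the pad for the second bolt, at the pad's top face, at dolly x 105, y 80 mm. The slot is 15 mm wide along the dolly's x and 18 mm along its y; the bench is 36 mm below this point, nothing in between
- plate: steel caster plate, 135 x 110 x 6 mm, 0.35 to 0.7 kg, loose, flat on the pad, hung on the pivot bolt with 1 to 2 mm of play. Origin: underside, centre of the hole round the pivot bolt; x along the long side; spans x -15..120, y -15..95 mm. Middle: socket tube, 28 mm wide, top 36 mm above the underside. Starts 0.35 to 0.7 rad anticlockwise (from above) of home; home, its axes match the dolly's
- push (a point): the corner to push: the plate's corner across from the pivot bolt, plate x 120, y 95 mm, 3 mm above the underside. Push towards the lip on the edge (plate y = 95) that looks away from it, up to 40 mm in from this corner; the sliding plate resists with less than 6 N
- plate_hole (a point): middle of the plate's corner hole across from the pivot bolt, at the plate's top face: plate x 105, y 80 mm, 6 mm above its underside. The second bolt goes here. All four corner holes are slots, 14 mm along the plate's x and 12 mm along its y, right through
- plate_edge (a point): end of the plate's long edge that comes to the lip: the corner at plate x 120, y -15 mm, 3 mm above the underside
- bolt: the second bolt: dark screw, round head 16 mm across and 10 mm high, shank 10 mm thick, 40 mm long, tapered tip, 36 g. Stands loosely upright in a hole of the wooden block, its head's underside 10 mm above the block's top, 55 mm above the bench. Origin: centre of the head's underside; z up along the bolt
- block: fixed hardwood block, 170 x 60 x 45 mm, with three holes 13 mm wide and 30 mm deep in a row along its x axis, 55 mm apart; origin in the centre of its underside. The bolt stands in one of the end holes, the longer hexagon-headed one in the other
- spanner: steel open-ended spanner, 170 mm long, lying on the bench inside the dolly's frame
- caster: loose swivel stem caster with an 80 mm wheel, lying on its side on the bench
- mug: white mug, 80 mm across, 95 mm high
- spray: plain aluminium can, 54 mm across, 170 mm high
- bowl: steel bowl with nuts in it, 110 mm across, 50 mm high
- collar: steel ring, 32 mm across, 8 mm high, lying on the bench
- driver: screwdriver with a black handle, 190 mm long, lying on the bench
- hexbolt: the other bolt: hexagon head 20 mm across and 7 mm high, shank 10 mm thick and 60 mm long, standing in another hole of the block; origin in the underside of its head. Not for this job
There are look-alikes about, which are no part of the job. Leave any green or pink look-alike of the plate alone.

How it is judged:
On the way, in this order (a step that is already met when the one before it is completed fails the run):
1. the plate lies flat along the lip and is pressed against it with 7 to 20 N for 0.8 s (y of plate_edge in the frame of lip below 0.002 m and angle between the x axis of plate and the x axis of dolly, either way round below 0.022 rad and angle between plate's own z axis and vertical below 0.04 rad and contact force between plate and lip above 7 N), for 0.8 s.
2. the short bolt is right down through the plate's corner and the pad (z of bolt in the frame of plate_hole below 0.003 m and horizontal distance between bolt and plate_hole below 0.004 m), for 0.2 s.
At the end, for the whole second after the job is handed in: Plate flat on its pad, long edge along the lip (edge end within 2 mm of its face, parallel within 0.022 rad); short bolt through the plate's corner hole and the pad's slot, upright within 0.12 rad, head down on the plate within 2.5 mm, released, all at rest (y of plate_edge in the frame of lip below 0.002 m and angle between the x axis of plate and the x axis of dolly, either way round below 0.022 rad and angle between plate's own z axis and vertical below 0.04 rad and z of bolt in the frame of plate_hole between -0.0025 and 0.0025 m and horizontal distance between bolt and plate_hole below 0.004 m and horizontal distance between bolt and slot below 0.0065 m and angle between bolt's own z axis and vertical below 0.12 rad and linear speed of each of bolt, plate below 0.01 m/s); the robot touches nothing.
It fails at once if the lip is bent: pressed with more than 20 N (contact force between lip and anything else above 20 N).
It fails at once if something else on the bench is shifted by more than 20 mm, or the other bolt by more than 10 mm (distance of any of spanner, caster, mug, spray, bowl, collar, driver from where it was at the start of the episode above 0.02 m or distance of hexbolt from where it was at the start of the episode above 0.01 m).
It also fails if it takes over 72 s, if anything falls off the work surface, if the arm or the gripper's body presses on something with over 40 N, if the wrist force passes 120 N, or if a joint passes its speed limit or range.

ROBOT

A 6-joint arm with a two-finger parallel gripper is mounted at the origin on the work surface. World frame = base frame: x ahead of the robot, y to its left, z up, the work surface at z = 0. Lengths are in m, angles in rad, forces in N, time in s.
With the tool pointing down it reaches from about 0.375 to 0.925 m from the base axis. Payload 5.7 kg.
Tool frame: the origin (TCP) lies at the very end of the fingers, on their centre line; the grasp point (between the pads) lies 19 mm behind it (robot.grasp_offset is the distance from the TCP to the grasp point, in m); x points along the fingers, y is the direction in which the jaws open and shut, and the axes are right-handed (so a half turn about x gives the same grasp; the last joint's range is limited). The gripper opens to 85 mm and grips with 20 to 120 N. Pads are 22 mm wide; open, the fingers measure 114 mm over their backs; the gripper's body (76 mm by 85 mm) begins 54 mm behind the grasp point. The pads swing forward as they close: fully open they stand 13 mm farther back than shut.
Start: joints at [-1.352, 0.359, 1.51, -0, 1.272, -0.115], TCP at [0.197, -0.567, 0.231] pointing down, gripper open.
Joint ranges: [-2.97, 2.97], [-1.01, 2.36], [0.21, 2.38], [-0.96, 4.11], [0.2, 2.71], [-2.98, 2.98]. Speed limits (rad/s): [2.39, 2.39, 3.14, 3.14, 3.14, 3.14].

INTERFACE

Orientations are given as a unit quaternion [w, x, y, z].
In Python, from bench import telemetry, optics, ticket, robot gives the robot as it stands.
- The arm moves only by the tool step_arm, never from a script. Its argument "rows" is a list of rows, each a list of 7 numbers: the turn, a rotation vector about the tool's x, y, z in rad, then the shift along the tool's x, y, z in m, then the closure in counts, from 0 (fully open) to 255 (shut). In form: [[rx, ry, rz, x, y, z, hand], ...]. A call has 1 to 5 rows; each row is the pose to reach, as a shift and turn from the pose commanded when the call began, along the tool's axes at that moment; what a row does not reach only later rows make up. A row lasts 1/8 s, in which the tool goes at most 62.5 mm and 10.7 degrees, less where a joint would pass 70% of its speed; a pose out of reach is approached as far as the arm can. A call with a gripper value outside its range is refused whole. The fingers move at their own pace and stop on an object; the grip force is fixed at half the most. Time passes only in rows, so rows that repeat a pose let the fingers close. It gives the time, the measured TCP pose, the force and the opening at its end, in the units of the state.
- telemetry.sense(): the state, without advancing time (a new reading comes with each control period).
- optics.capture(name): name is "scene" or "top"; returns the picture (480x640x3 uint8, red, green, blue); there is no depth.
- optics.camera_model(name): a dict with "camera_matrix" (3x3 intrinsics, pixels), "k1" (the pictures are not rectified: a ray, as slopes to the right and down, at radius r is drawn at 1 + k1 r^2 times it, then the intrinsics apply), "R" (3x3) and "t" (3): a world point X has camera coordinates R X + t. Camera axes: x right, y down, z forward; pixel columns grow to the right and rows downward; lengths in m; the calibration is good to about 2 mm. A picture is of the moment at which its call begins. camera_model takes no time and is no camera call.
- ticket.finish_job(): hands the job in, once; it reports no verdict.
The state is a dict: "t": time; "joint_pos": joint angles; "joint_vel": joint speeds; "effort": joint torques, N m; "tcp_pos": TCP position; "eef_rot": TCP orientation; "contact_force": force on the tool from outside, world axes, zero at the start; "ft_torque": the same for the moment, N m; "grip_width": finger opening in m.
Only numpy, scipy, OpenCV 4.12 (cv2) and the standard library are available. Lean on these libraries where they do the work, as an engineer would, in place of code of your own. Each camera call takes 0.05 s, during which the arm holds its last target.

## Working session

There is one attempt and no reset: what is moved stays moved. The work goes in short steps, Python scripts to look and compute and a tool call to move; the robot and the scene stay as the last step left them, time stands still between calls to the robot, and variables do not carry over. Pictures are saved under pics/ and viewed, and the job is handed in when it is done.

Besides the shell and the picture viewer there is one more tool, called after ">>>" as name(argument=value, ...), one argument or row to a line, values as JSON. step_arm: Moves the arm, as the interface text tells. Its arguments: {"type":"object","properties":{"rows":{"type":"array","items":{"type":"array","items":{"type":"number"}}}},"required":["rows"]}

```bash
ls; mkdir -p pics; python3 - <<'E'
from bench import telemetry, optics, ticket, robot
import cv2
print(telemetry.sense()); 
for n in ("scene","top"):
    im=optics.capture(n); cv2.imwrite(f"pics/{n}0.png",im[:,:,::-1]); print(n,optics.camera_model(n))
print([a for a in dir(robot) if a[0]!='_'])
E
```

```text
pics
{'t': 0.0, 'joint_pos': array([-1.35210755e+00,  3.59498782e-01,  1.51147272e+00, -3.02434741e-05,
        1.27246159e+00, -1.15096166e-01]), 'joint_vel': array([-0.0008959 ,  0.00054301,  0.00024998, -0.00070636,  0.00086421,
        0.00103356]), 'effort': array([ 2.17558234e-03, -5.27618229e+01, -2.78619915e+01,  1.69758000e-04,
        1.32235847e-02, -1.03904959e-06]), 'tcp_pos': array([ 0.19640683, -0.56621267,  0.23044194]), 'eef_rot': array([-0.1168175 , -0.69723735, -0.11811608,  0.69732513]), 'contact_force': array([0.54284031, 0.4556955 , 0.1332648 ]), 'ft_torque': array([ 0.00462763, -0.00595629, -0.00090198]), 'grip_width': 0.08533870837947964}
scene {'camera_matrix': array([[552.39556249,   0.        , 321.54248048],
       [  0.        , 552.39556249, 243.60811279],
       [  0.        ,   0.        ,   1.        ]]), 'k1': -0.06638848354787193, 'R': array([[-0.37763234,  0.9259383 ,  0.00566322],
       [ 0.73286231,  0.30261577, -0.60937388],
       [-0.5659564 , -0.22596893, -0.79286279]]), 't': array([ 0.31686721, -0.27442895,  1.63048287])}
top {'camera_matrix': array([[520.2844304 ,   0.        , 316.8724094 ],
       [  0.        , 520.2844304 , 244.53264988],
       [  0.        ,   0.        ,   1.        ]]), 'k1': -0.03395884402328394, 'R': array([[ 0.01740745, -0.99970574,  0.01689424],
       [-0.99599917, -0.01881919, -0.0873584 ],
       [ 0.08765063, -0.01530597, -0.99603368]]), 't': array([-0.16841086,  0.49400833,  1.2045499 ])}
['Unreachable', 'grasp_offset']
```

View pics/scene0.png

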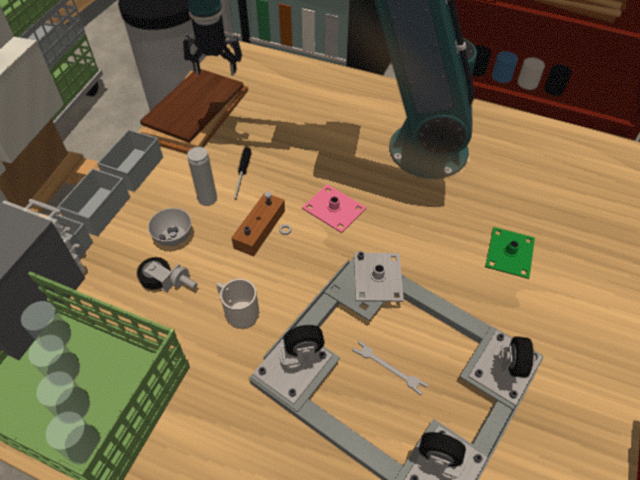

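View pics/top0.png

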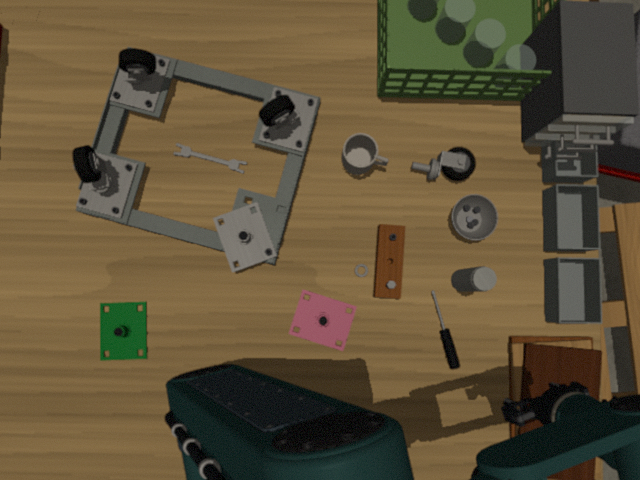

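Scene (640x480): the grey plate sits at (378,275) on the near-right dolly corner, with the block at (258,222). In the top view, the plate is at (245,237) and the block at (390,262). Pink (322,320) and green (123,331) are the look-alikes. Next I'll look at enlarged crops.

```bash
cat > h.py <<'E'
import numpy as np, cv2
from bench import telemetry, optics
def ray(name,u,v):
    m=optics.camera_model(name);K=m["camera_matrix"]
    d=np.array([(u-K[0,2])/K[0,0],(v-K[1,2])/K[1,1]])
    s=d.copy()
    for _ in range(20): s=d/(1+m["k1"]*(s@s))
    R=m["R"];c=-R.T@m["t"];w=R.T@np.array([s[0],s[1],1.]);return c,w
def onz(name,u,v,z):
    c,w=ray(name,u,v);return c+w*(z-c[2])/w[2]
def two(p,q):
    c1,w1=ray("scene",*p);c2,w2=ray("top",*q)
    A=np.c_[w1,-w2];s=np.linalg.lstsq(A,c2-c1,rcond=None)[0]
    a=c1+w1*s[0];b=c2+w2*s[1];return (a+b)/2,np.linalg.norm(a-b)
def proj(name,X):
    m=optics.camera_model(name);p=m["R"]@np.asarray(X,float)+m["t"];s=p[:2]/p[2];s=s*(1+m["k1"]*(s@s));K=m["camera_matrix"]
    return np.array([s[0]*K[0,0]+K[0,2],s[1]*K[1,1]+K[1,2]])
def crop(src,dst,x0,y0,x1,y1,k):
    im=cv2.imread(src)[y0:y1,x0:x1];cv2.imwrite(dst,cv2.resize(im,None,fx=k,fy=k,interpolation=cv2.INTER_CUBIC))
E
python3 -c "
from h import *
crop('pics/top0.png','pics/t0a.png',190,160,330,280,5.7)
crop('pics/scene0.png','pics/s0a.png',310,230,430,330,6)
crop('pics/top0.png','pics/t0b.png',340,210,430,310,6)
crop('pics/scene0.png','pics/s0b.png',220,180,300,260,7)
"
```

```text
(no output)
```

View pics/t0a.png

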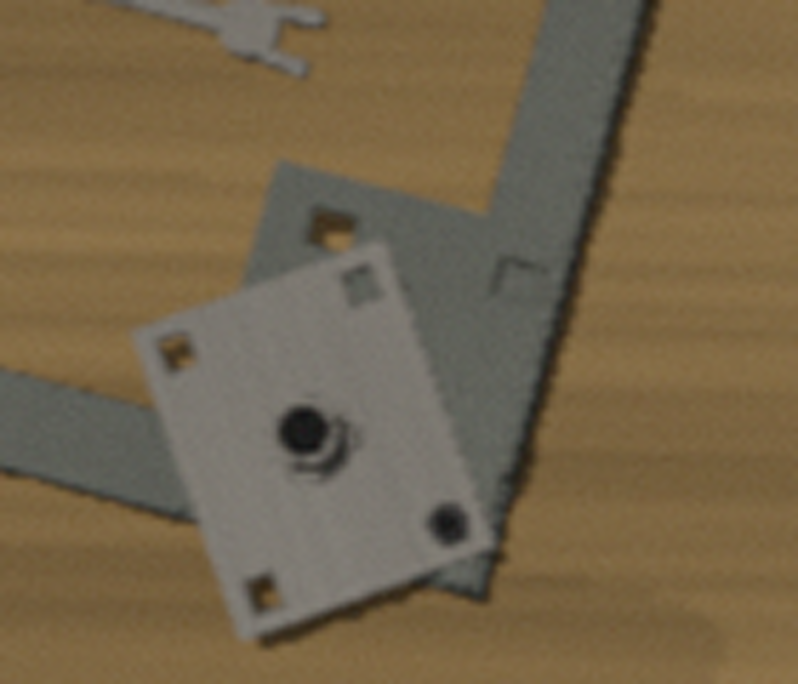

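View pics/s0a.png

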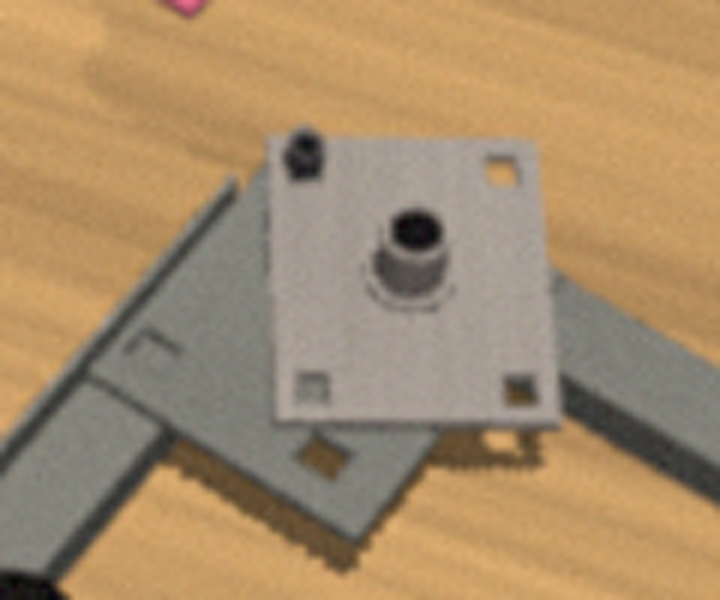

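View pics/t0b.png

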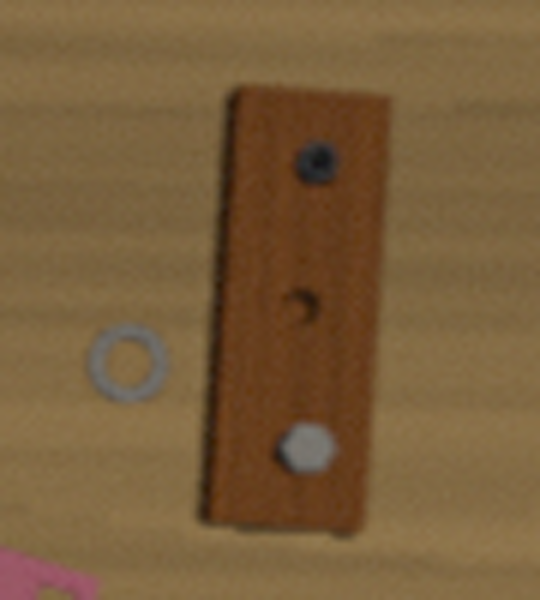

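View pics/s0b.png

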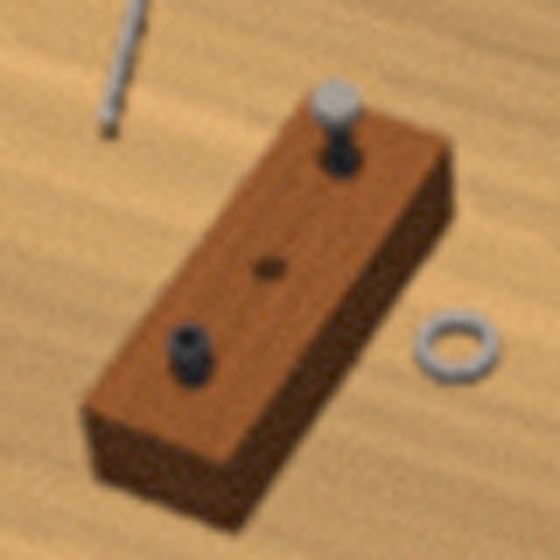

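In the top view, the block's end holes hold a dark round head at about (392.8,237) and a light hexagon head at about (391,284.5). The dark round one is the short bolt: it's low, while the hex one stands tall. The grey plate's pivot head is at (268.6,251.8), and the pad slot shows beyond the plate at (248,200). I'll measure these next.

```bash
cat > m.py <<'E'
from h import *
def blob(im,x0,y0,x1,y1,thr,dark=True):
    g=cv2.cvtColor(im,cv2.COLOR_BGR2GRAY)[y0:y1,x0:x1].astype(float)
    w=np.clip((thr-g) if dark else (g-thr),0,None)
    yy,xx=np.mgrid[y0:y1,x0:x1];return np.array([(w*xx).sum(),(w*yy).sum()])/w.sum(),(w>0).sum()
def plate(im,box,thr,z,name):
    x0,y0,x1,y1=box
    c=cv2.GaussianBlur(im,(0,0),0.7)[y0:y1,x0:x1]
    v=c.max(2); s=c[:,:,2].astype(int)-c[:,:,0]
    k=4
    up=cv2.resize(c,None,fx=k,fy=k,interpolation=cv2.INTER_CUBIC).astype(int)
    m=((up[:,:,0]>thr)).astype(np.uint8)
    n,l,st,ce=cv2.connectedComponentsWithStats(m);i=1+np.argmax(st[1:,4]);m=(l==i).astype(np.uint8)
    m=cv2.morphologyEx(m,cv2.MORPH_OPEN,np.ones((9,9)))
    ct=max(cv2.findContours(m,0,2)[0],key=cv2.contourArea)
    P=np.array([onz(name,x0+(p[0]+.5)/k-.5,y0+(p[1]+.5)/k-.5,z)[:2] for p in ct[:,0].astype(float)])
    r=cv2.minAreaRect((P*1000).astype(np.float32))
    return m,P,r
E
python3 - <<'E'
from m import *
t=cv2.imread('pics/top0.png');s=cv2.imread('pics/scene0.png')
print('plate bgr',t[230,235],'pad',t[195,262], 'wood',t[180,230],'scene plate',s[290,370],'pad',s[295,340],'wood',s[240,370])
for n,im,box in (('top',t,(205,190,290,280)),('scene',s,(345,245,415,310))):
    for thr in (95,105,115,125):
        m,P,r=plate(im,box,thr,.042,n);print(n,thr,np.round(r[0],1),np.round(r[1],1),round(r[2],1));
        print(cv2.boxPoints(r).round(0).tolist())
E
```

```text
plate bgr [113 120 125] pad [88 94 92] wood [ 66 105 127] scene plate [146 155 169] pad [119 129 128] wood [103 158 202]
top 95 [510.8   9.4] [137.5 113.3] 22.0
[[426.0, 36.0], [468.0, -69.0], [596.0, -17.0], [553.0, 88.0]]
top 105 [510.9   9.7] [133.1 108.1] 21.8
[[429.0, 35.0], [469.0, -65.0], [593.0, -16.0], [553.0, 85.0]]
top 115 [452.4   7.3] [17.7 10.2] 26.3
[[442.0, 8.0], [447.0, -1.0], [463.0, 7.0], [458.0, 16.0]]Traceback (most recent call last):
  File "<stdin>", line 6, in <module>
  File "m.py", line 13, in plate
    n,l,st,ce=cv2.connectedComponentsWithStats(m);i=1+np.argmax(st[1:,4]);m=(l==i).astype(np.uint8)
                                                      ~~~~~~~~~^^^^^^^^^^
    return _wrapfunc(a, 'argmax', axis=axis, out=out, **kwds)
    return bound(*args, **kwds)
ValueError: attempt to get argmax of an empty sequence
```

```bash
python3 - <<'E'
from m import *
t=cv2.imread('pics/top0.png');s=cv2.imread('pics/scene0.png')
for thr in (130,134,138):
    m,P,r=plate(s,(340,235,425,320),thr,.042,'scene');print('scene',thr,np.round(r[0],1),np.round(r[1],1),round(r[2],1),cv2.boxPoints(r).round(0).tolist())
# pivot head
pt,_=blob(t,262,245,276,259,85);ps,_=blob(s,355,250,367,262,100)
print('pivot px',pt,ps,onz('top',*pt,.056),onz('scene',*ps,.053),two(ps,pt))
bt,_=blob(t,387,231,399,243,60);bs,_=blob(s,240,223,254,238,75)
print('bolt px',bt,bs,onz('top',*bt,.065),onz('scene',*bs,.060),two(bs,bt))
# expected slot px
st,_=blob(t,244,196,254,204,0)
# frame outer edges
hsv=cv2.cvtColor(t,cv2.COLOR_BGR2HSV);m=(hsv[:,:,1]<60).astype(np.uint8)*255
cv2.imwrite('pics/mask.png',m[30:280,60:340])
m2=cv2.resize(m[30:280,60:340],None,fx=2.8,fy=2.4);cv2.imwrite('pics/mask.png',m2)
E
```

```text
scene 130 [507.8   8.7] [133.1 110.9] 22.3 [[425.0, 35.0], [467.0, -68.0], [590.0, -17.0], [548.0, 85.0]]
scene 134 [507.9   8.8] [131.7 109.6] 22.3 [[426.0, 35.0], [468.0, -67.0], [590.0, -17.0], [548.0, 84.0]]
scene 138 [508.1   8.9] [131.1 108.4] 21.9 [[427.0, 35.0], [468.0, -66.0], [589.0, -17.0], [549.0, 84.0]]
pivot px [268.57194505 251.88647867] [360.30638064 255.83333333] [ 0.47509037 -0.04859502  0.056     ] [ 0.47801553 -0.04686302  0.053     ] (array([ 0.47548458, -0.04782081,  0.04932393]), np.float64(0.0005432836606769585))
bolt px [392.18455497 237.19502618] [246.87597572 230.95663487] [ 0.51340304 -0.33083317  0.065     ] [ 0.51819632 -0.33065687  0.06      ] (array([ 0.51458241, -0.33275442,  0.05479576]), np.float64(0.0005849990889153577))m.py:5: RuntimeWarning: invalid value encountered in divide
  yy,xx=np.mgrid[y0:y1,x0:x1];return np.array([(w*xx).sum(),(w*yy).sum()])/w.sum(),(w>0).sum()
```

View pics/mask.png

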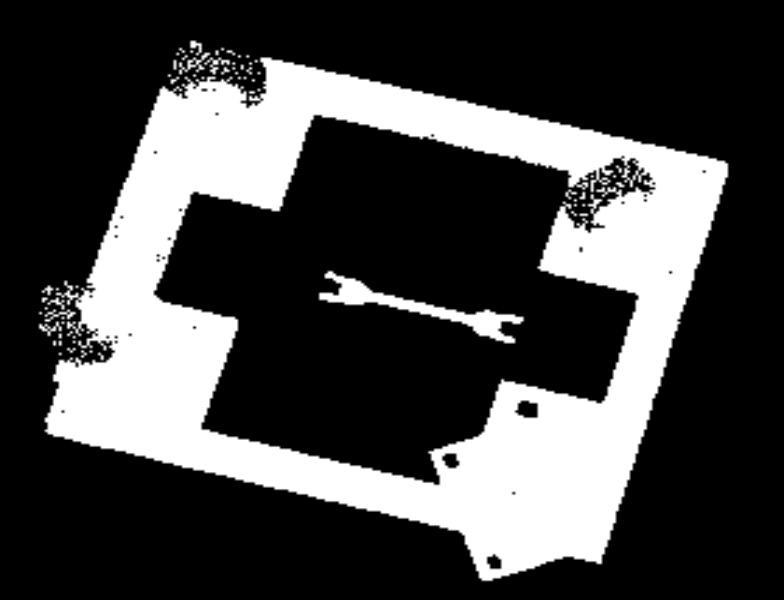

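```bash
python3 - <<'E'
from m import *
t=cv2.imread('pics/top0.png');s=cv2.imread('pics/scene0.png')
m=optics.camera_model('top');print('top cam',-m['R'].T@m['t']);m=optics.camera_model('scene');print('scene cam',-m['R'].T@m['t'])
k=4
sat=cv2.cvtColor(cv2.GaussianBlur(t,(0,0),.8),cv2.COLOR_BGR2HSV)[:,:,1].astype(np.uint8)
up=cv2.resize(sat,None,fx=k,fy=k,interpolation=cv2.INTER_CUBIC)
def f(pts):
    P=np.array(pts)*1000;d=cv2.fitLine(P.astype(np.float32),cv2.DIST_HUBER,0,.01,.01).ravel();return d[:2]*np.sign(d[np.argmax(abs(d[:2]))]),d[2:]
def ed(row=None,a=0,b=0,col=None,z=.03,last=True):
    if row is not None:
        l=up[int((row+.5)*k),int(a*k):int(b*k)]; i=np.where(l<60)[0]; i=i[-1] if last else i[0]; return onz('top',a+(i+.5)/k-.5,row,z)[:2]
    l=up[int(a*k):int(b*k),int((col+.5)*k)]; i=np.where(l<60)[0]; i=i[-1] if last else i[0]; return onz('top',col,a+(i+.5)/k-.5,z)[:2]
# right edge rows 110..250
for z in (.05,.03):
    d,p=f([ed(row=r,a=270,b=330,z=z) for r in range(110,235,2)]);print('right',z,np.degrees(np.arctan2(d[1],d[0])),p)
d,p=f([ed(col=c,a=200,b=260,z=.03) for c in range(85,210,2)]);print('near',np.degrees(np.arctan2(d[1],d[0])),p,'inner')
d,p=f([ed(col=c,a=45,b=110,z=.03,last=False) for c in range(180,300,2)]);print('far',np.degrees(np.arctan2(d[1],d[0])),p)
# slot in pad: saturated centroid
r=sat[195:206,242:256].astype(float);
print(r.astype(int)[::1,::2])
w=np.clip(r-50,0,None);yy,xx=np.mgrid[195:206,242:256];u=(w*xx).sum()/w.sum();v=(w*yy).sum()/w.sum();print('slot',u,v,onz('top',u,v,.036),onz('top',u,v,.030))
E
```

```text
top cam [ 0.38938393 -0.14062766  1.24577323]
scene cam [1.24356016 0.15808551 1.12372487]
right 0.05 -14.1491165 [ 703.04895 -125.49226]
right 0.03 -14.149095 [ 708.2952  -125.23912]
near 75.778076 [528.3908  258.88846] inner
far 75.84556 [902.4665    36.372734]
[[ 21  17  23  19  21  19  19]
 [ 19  18  36  25  20  19  19]
 [ 21  29  73  60  40  24  19]
 [ 21  40 110 109  85  33  19]
 [ 19  48 122 133 115  48  19]
 [ 20  57 124 133 126  50  21]
 [ 20  60 120 127 119  53  21]
 [ 22  47  98 117 108  48  19]
 [ 22  27  57  95  86  38  22]
 [ 19  22  27  51  51  29  23]
 [ 21  21  17  27  31  25  24]]
slot 247.9439966058549 200.22443784471787 [0.59723604 0.00448864 0.036     ] [0.5982669  0.00520836 0.03      ]
```

```bash
cat > p.py <<'E'
from h import *
from scipy.spatial.transform import Rotation as Ro
PIV=np.array([.4764,-.0482]); A=np.radians(-14.17)
def d2w(x,y,th=0):   # dolly mm (or plate at angle th deg) -> world m
    a=A+np.radians(th);return PIV+np.array([[np.cos(a),-np.sin(a)],[np.sin(a),np.cos(a)]])@np.array([x,y])/1000
def cur():
    s=telemetry.sense();q=s["eef_rot"];return s,Ro.from_quat([q[1],q[2],q[3],q[0]])
def des(zdir_deg):  # tool x down, tool z at world heading
    z=np.array([np.cos(np.radians(zdir_deg)),np.sin(np.radians(zdir_deg)),0]);x=np.array([0,0,-1.]);y=np.cross(z,x)
    return Ro.from_matrix(np.c_[x,y,z])
def move(pos,zdeg=None,R0=None,p0=None):
    s,R=cur()
    p=s["tcp_pos"] if p0 is None else p0
    rv=np.zeros(3) if zdeg is None else (R.inv()*des(zdeg)).as_rotvec()
    sh=R.inv().apply(np.asarray(pos)-p)
    print(np.round(np.r_[rv,sh],4).tolist())
def st():
    s,R=cur();m=R.as_matrix();print('t',round(s['t'],2),'tcp',(s['tcp_pos']*1000).round(1),'zdeg',np.degrees(np.arctan2(m[1,2],m[0,2])).round(2),'down',m[:,0].round(4),'F',s['contact_force'].round(2),'w',round(s['grip_width'],4),'q',s['joint_pos'].round(2))
def dol(p): # world m -> dolly mm
    v=(np.asarray(p)[:2]-PIV)*1000;return np.array([v[0]*np.cos(A)+v[1]*np.sin(A),-v[0]*np.sin(A)+v[1]*np.cos(A)])
E
python3 - <<'E'
from p import *
st()
print(d2w(105,121,36.2),d2w(105,106,0),d2w(105,80))
for th in (36.2,-143.8): 
    move(np.r_[d2w(105,123,36.2),.24], -14.17+th+90)
E
```

```text
t 0.1 tcp [ 196.4 -566.3  230.5] zdeg -160.88 down [-4.0e-04  1.7e-03 -1.0e+00] F [ 0.19  0.57 -0.27] w 0.0852 q [-1.35  0.36  1.51 -0.    1.27 -0.12]
[0.52834756 0.10335016] [0.60415401 0.02887083] [0.59778921 0.00366192]
[1.5201, 0.0012, 0.0016, -0.0085, -0.5259, -0.5329]
[-1.6215, -0.0016, 0.0012, -0.0085, -0.5259, -0.5329]
```

>>> step_arm(
  rows=[
    [-1.62, 0, 0, -0.01, -0.526, -0.533, 255],
    [-1.62, 0, 0, -0.01, -0.526, -0.533, 255],
    [-1.62, 0, 0, -0.01, -0.526, -0.533, 255],
    [-1.62, 0, 0, -0.01, -0.526, -0.533, 255],
    [-1.62, 0, 0, -0.01, -0.526, -0.533, 255],
  ],
)

```text
t: 0.72
tcp_pos: [0.3352, -0.2847, 0.2353]
eef_rot: [0.421, 0.568, 0.421, -0.568]
contact_force: [0.9, -0.4, 0.6]
grip_width: -0.0001
```

```bash
python3 - <<'E'
from p import *
st()
move(np.r_[d2w(105,123,36.2),.20], -14.17+36.2-90)
E
```

```text
t 0.72 tcp [ 335.2 -284.7  235.3] zdeg -106.84 down [ 1.e-04  3.e-04 -1.e+00] F [ 0.94 -0.4   0.64] w -0.0001 q [-0.86  0.12  1.83  0.    1.19 -0.57]
[-0.6784, -0.0003, -0.0001, 0.0355, 0.0712, -0.4289]
```

>>> step_arm(
  rows=[
    [-0.68, 0, 0, 0.03, 0.07, -0.429, 255],
    [-0.68, 0, 0, 0.03, 0.07, -0.429, 255],
    [-0.68, 0, 0, 0.03, 0.07, -0.429, 255],
    [-0.68, 0, 0, 0.03, 0.07, -0.429, 255],
    [-0.68, 0, 0, 0.03, 0.07, -0.429, 255],
  ],
)

```text
t: 1.35
tcp_pos: [0.4741, -0.0055, 0.2138]
eef_rot: [0.586, 0.396, 0.586, -0.396]
contact_force: [1.3, -0.3, 0.6]
grip_width: 0.0
```

```bash
python3 - <<'E'
from p import *
st()
move(np.r_[d2w(105,123,36.2),.16], -14.17+36.2-90)
E
```

```text
t 1.35 tcp [474.1  -5.5 213.8] zdeg -68.12 down [ 1.e-04 -2.e-04 -1.e+00] F [ 1.3  -0.33  0.57] w 0.0 q [-0.16  0.2   1.8  -0.    1.15 -0.54]
[-0.0025, 0.0002, -0.0001, 0.0538, 0.0909, -0.0827]
```

>>> step_arm(
  rows=[
    [0, 0, 0, 0.054, 0.091, -0.083, 255],
    [0, 0, 0, 0.054, 0.091, -0.083, 255],
    [0, 0, 0, 0.054, 0.091, -0.083, 255],
    [0, 0, 0, 0.054, 0.091, -0.083, 255],
  ],
)

```text
t: 1.85
tcp_pos: [0.5266, 0.1035, 0.1594]
eef_rot: [0.585, 0.395, 0.586, -0.396]
contact_force: [-0.3, -0.1, 1.2]
grip_width: -0.0002
```

```bash
python3 - <<'E'
from p import *
st()
for n in ("scene","top"):
    im=optics.capture(n); cv2.imwrite(f"pics/{n}1.png",im[:,:,::-1]);print(n,proj(n,telemetry.sense()["tcp_pos"]))
crop('pics/top1.png','pics/t1.png',180,130,320,250,5.5)
crop('pics/scene1.png','pics/s1.png',330,150,470,270,5.5)
E
```

```text
t 1.85 tcp [526.6 103.5 159.4] zdeg -68.11 down [-1.8e-03 -4.0e-04 -1.0e+00] F [-0.28 -0.14  1.16] w -0.0002 q [ 0.07  0.35  1.73 -0.    1.07 -0.32]
scene [421.30508325 264.64706775]
top [193.50927598 222.32366123]
```

View pics/t1.png

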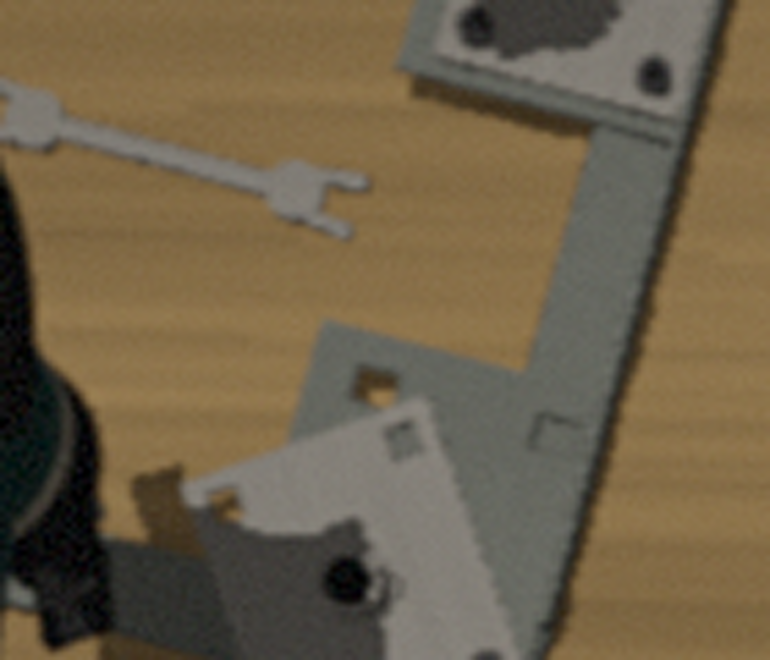

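View pics/s1.png

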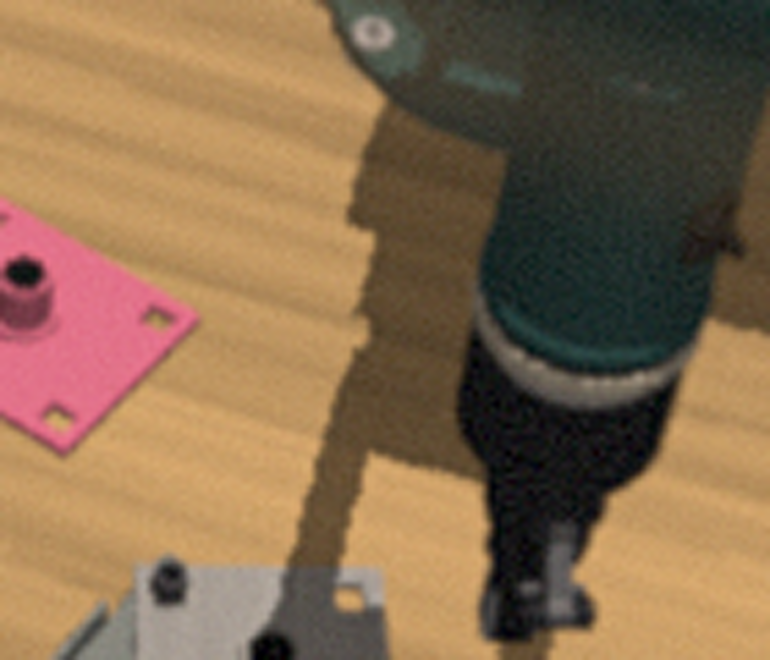

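```bash
python3 - <<'E'
from p import *
crop('pics/scene1.png','pics/s1b.png',400,215,455,275,10)
s,R=cur();p=s['tcp_pos']
for v in ([0,0,0],[0,.0145,.011],[0,.0145,-.011],[0,-.0145,.011],[0,-.0145,-.011]):
    print(v,((proj('scene',p+R.apply(v))-[400,215]+.5)*10).round(0))
E
```

```text
[0, 0, 0] [216. 500.]
[0, 0.0145, 0.011] [172. 555.]
[0, 0.0145, -0.011] [275. 556.]
[0, -0.0145, 0.011] [159. 445.]
[0, -0.0145, -0.011] [260. 446.]
```

View pics/s1b.png

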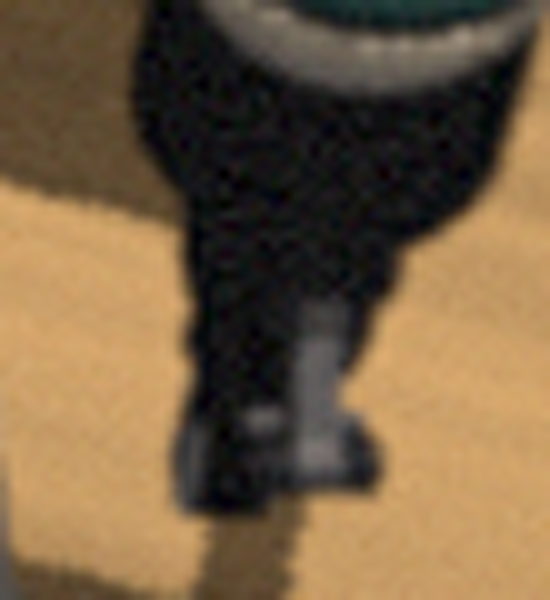

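```bash
python3 - <<'E'
from p import *
im=cv2.imread('pics/scene1.png')
g=(255*(im/255.)**.45).astype(np.uint8);cv2.imwrite('pics/g.png',g)
crop('pics/g.png','pics/s1c.png',395,195,465,275,7.4)
t=cv2.imread('pics/top1.png');g=(255*(t/255.)**.45).astype(np.uint8);cv2.imwrite('pics/g2.png',g);crop('pics/g2.png','pics/t1c.png',130,170,230,260,7.5)
im=cv2.imread('pics/scene0.png');g=(255*(im/255.)**.45).astype(np.uint8);cv2.imwrite('pics/g.png',g);crop('pics/g.png','pics/s0c.png',175,10,255,85,7.4)
E
```

```text
(no output)
```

View pics/s1c.png

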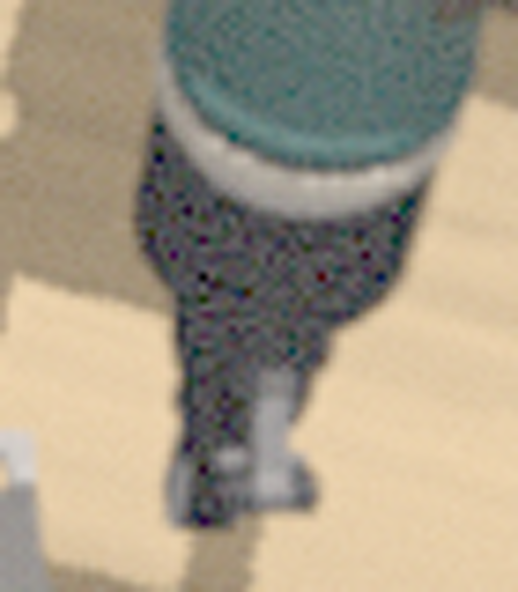

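View pics/s0c.png

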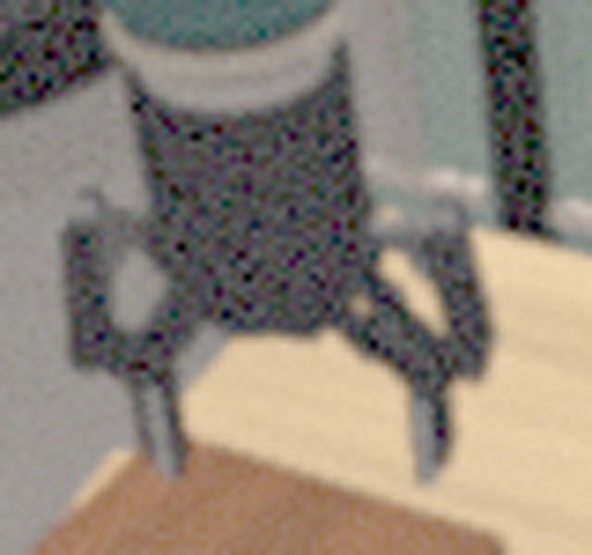

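>>> step_arm(
  rows=[
    [0, 0, 0, 0.11, 0, 0, 255],
    [0, 0, 0, 0.11, 0, 0, 255],
    [0, 0, 0, 0.11, 0, 0, 255],
  ],
)

```text
t: 2.33
tcp_pos: [0.524, 0.1017, 0.0481]
eef_rot: [0.583, 0.396, 0.587, -0.399]
contact_force: [-0.7, -0.5, -0.3]
grip_width: 0.0
```

```bash
python3 - <<'E'
from p import *
st()
move(np.r_[d2w(105,120,36.2),.039], -14.17+36.2-90)
optics.capture
im=optics.capture('scene');cv2.imwrite('pics/scene2.png',im[:,:,::-1]);crop('pics/scene2.png','pics/s2.png',340,230,440,310,7)
st()
E
```

```text
t 2.33 tcp [524.  101.7  48.1] zdeg -68.32 down [-6.8e-03 -5.0e-04 -1.0e+00] F [-0.66 -0.45 -0.33] w 0.0 q [ 0.06  0.51  1.83 -0.    0.82 -0.32]
[-0.006, -0.002, 0.0065, 0.009, 0.0047, 0.0011]
t 2.38 tcp [526.1 102.1  50. ] zdeg -68.3 down [-2.6e-03 -2.0e-04 -1.0e+00] F [ 0.18  0.08 -0.08] w 0.0004 q [ 0.06  0.5   1.83 -0.    0.82 -0.32]
```

View pics/s2.png

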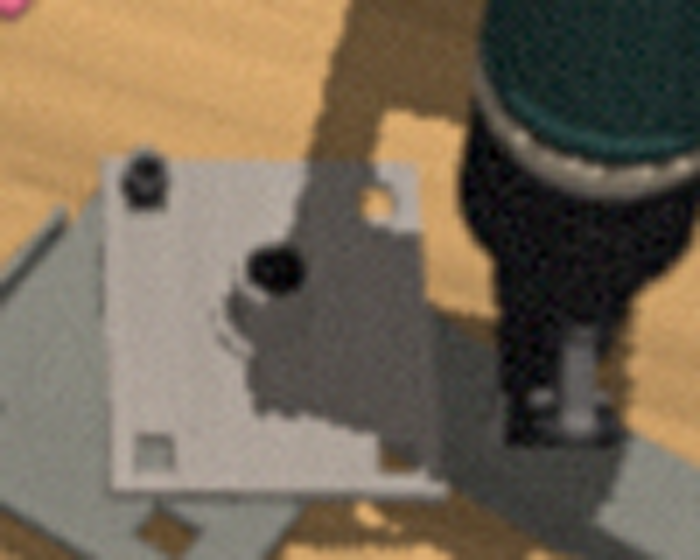

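>>> step_arm(
  rows=[
    [0, 0, 0, 0.011, 0.003, 0, 255],
    [0, 0, 0, 0.011, 0.003, 0, 255],
  ],
)

```text
t: 2.62
tcp_pos: [0.5313, 0.1045, 0.0401]
eef_rot: [0.586, 0.397, 0.585, -0.396]
contact_force: [-1.3, -0.4, 0.5]
grip_width: -0.0002
```

```bash
cat > arc.py <<'E'
from p import *
import sys
# rows of tool-frame moves following plate angle list; face offset y
def arc(ths,px,py,z):
    s,R=cur()
    for th in ths:
        move(np.r_[d2w(px,py,th),z], -14.17+th-90)
E
python3 - <<'E'
from arc import *
st()
arc([36.2,30,24,18,12],105,106,.039)
E
```

```text
t 2.62 tcp [531.3 104.5  40.1] zdeg -68.21 down [ 2.6e-03  3.0e-04 -1.0e+00] F [-1.27 -0.41  0.47] w -0.0002 q [ 0.07  0.52  1.82  0.    0.79 -0.31]
[-0.0042, 0.0007, -0.0025, 0.0011, -0.0031, 0.0149]
[0.104, 0.0006, -0.0025, 0.0012, 0.0078, 0.0268]
[0.2087, 0.0004, -0.0026, 0.0012, 0.017, 0.0394]
[0.3134, 0.0003, -0.0026, 0.0012, 0.0249, 0.0529]
[0.4181, 0.0002, -0.0026, 0.0013, 0.0313, 0.0671]
```

>>> step_arm(
  rows=[
    [0, 0, 0, 0.001, -0.002, 0.008, 255],
    [0, 0, 0, 0.001, -0.003, 0.015, 255],
    [0.05, 0, 0, 0.001, 0.002, 0.021, 255],
    [0.1, 0, 0, 0.001, 0.008, 0.027, 255],
    [0.155, 0, 0, 0.001, 0.012, 0.033, 255],
  ],
)

```text
t: 3.25
tcp_pos: [0.5536, 0.0783, 0.0382]
eef_rot: [0.552, 0.441, 0.553, -0.441]
contact_force: [-0.2, 3.5, -0.1]
grip_width: -0.0001
```

```bash
python3 - <<'E'
from arc import *
st();s=telemetry.sense();print(dol(s['tcp_pos']))
arc([27,22,17,12,8],105,106,.039)
E
```

```text
t 3.25 tcp [553.6  78.3  38.2] zdeg -77.21 down [-0.e+00  8.e-04 -1.e+00] F [-0.17  3.46 -0.1 ] w -0.0001 q [ 0.02  0.54  1.78  0.    0.82 -0.21]
[ 43.86968433 141.53488379]
[-0.0007, -0.0008, -0.0001, -0.0008, 0.0017, 0.0002]
[0.0865, -0.0008, -0.0001, -0.0008, 0.0105, 0.0097]
[0.1738, -0.0008, -0.0001, -0.0008, 0.0185, 0.02]
[0.2611, -0.0008, -0.0, -0.0008, 0.0255, 0.031]
[0.3309, -0.0008, -0.0, -0.0008, 0.0305, 0.0401]
```

Contact made (3.5 N drag). Continuing the arc.

>>> step_arm(
  rows=[
    [0.04, 0, 0, 0, 0.006, 0.005, 255],
    [0.087, 0, 0, 0, 0.0105, 0.01, 255],
    [0.13, 0, 0, 0, 0.0145, 0.015, 255],
    [0.174, 0, 0, 0, 0.0185, 0.02, 255],
    [0.217, 0, 0, 0, 0.022, 0.0255, 255],
  ],
)

```text
t: 3.88
tcp_pos: [0.5807, 0.0582, 0.0379]
eef_rot: [0.501, 0.499, 0.502, -0.499]
contact_force: [-1.3, 2.2, 0.6]
grip_width: 0.0001
```

```bash
python3 - <<'E'
from arc import *
st();s=telemetry.sense();print(dol(s['tcp_pos']))
arc([14,10,7,4,2,0],105,106,.039)
E
```

```text
t 3.88 tcp [580.7  58.2  37.9] zdeg -89.66 down [-2.e-04  1.e-04 -1.e+00] F [-1.34  2.19  0.61] w 0.0001 q [-0.02  0.57  1.73  0.    0.85 -0.02]
[ 75.12206962 128.65665869]
[0.0089, -0.0001, 0.0002, -0.0011, 0.001, 0.0007]
[0.0787, -0.0001, 0.0002, -0.0011, 0.008, 0.0083]
[0.131, -0.0001, 0.0002, -0.0011, 0.013, 0.0144]
[0.1834, -0.0001, 0.0002, -0.0011, 0.0176, 0.0207]
[0.2183, -0.0001, 0.0002, -0.0011, 0.0205, 0.025]
[0.2532, -0.0001, 0.0002, -0.0011, 0.0232, 0.0294]
```

>>> step_arm(
  rows=[
    [0.045, 0, 0, -0.001, 0.0045, 0.0045, 255],
    [0.079, 0, 0, -0.001, 0.008, 0.008, 255],
    [0.131, 0, 0, -0.001, 0.013, 0.0145, 255],
    [0.183, 0, 0, -0.001, 0.0175, 0.0205, 255],
    [0.2, 0, 0, -0.001, 0.019, 0.0225, 255],
  ],
)

```text
t: 4.5
tcp_pos: [0.6001, 0.0357, 0.039]
eef_rot: [0.45, 0.546, 0.449, -0.546]
contact_force: [-0.7, 1.7, 0.3]
grip_width: 0.0
```

```bash
python3 - <<'E'
from arc import *
st();s=telemetry.sense();print(dol(s['tcp_pos']))
im=optics.capture('scene');cv2.imwrite('pics/scene3.png',im[:,:,::-1]);crop('pics/scene3.png','pics/s3.png',320,230,430,320,7)
st()
arc([2,0],105,106,.039)
E
```

```text
t 4.5 tcp [600.1  35.7  39. ] zdeg -101.05 down [ 3.e-04  1.e-04 -1.e+00] F [-0.72  1.71  0.34] w 0.0 q [-0.06  0.58  1.68  0.    0.87  0.14]
[ 99.41645527 111.68129854]
t 4.55 tcp [600.2  35.7  39. ] zdeg -101.07 down [ 4.e-04  0.e+00 -1.e+00] F [-0.52  2.2   0.23] w 0.0002 q [-0.06  0.58  1.68  0.    0.87  0.14]
[0.0193, -0.0001, -0.0004, -0.0, 0.0016, 0.0021]
[0.0542, -0.0001, -0.0004, -0.0, 0.0052, 0.0059]
```

View pics/s3.png

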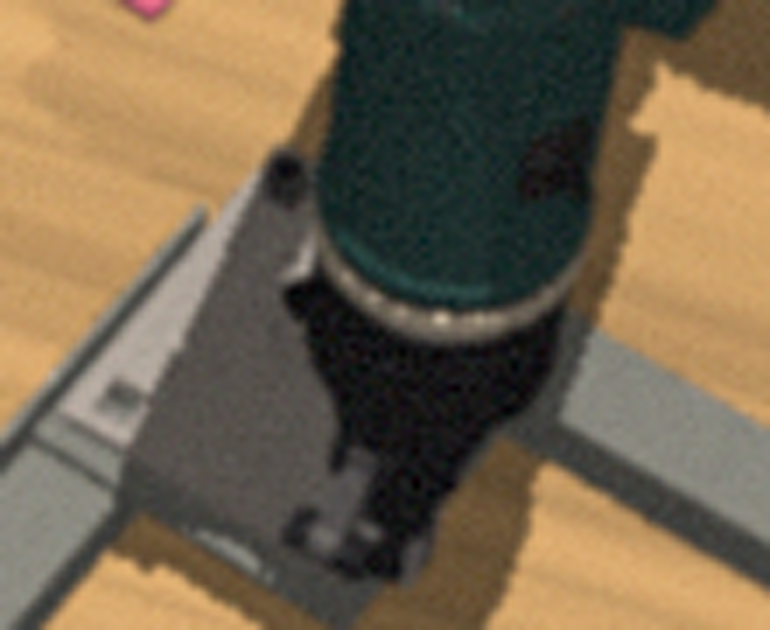

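>>> step_arm(
  rows=[
    [0.03, 0, 0, 0, 0.003, 0.001, 255],
    [0.054, 0, 0, 0, 0.006, 0.0025, 255],
    [0.054, 0, 0, 0, 0.006, 0.0035, 255],
  ],
)

```text
t: 4.92
tcp_pos: [0.6056, 0.0315, 0.039]
eef_rot: [0.435, 0.558, 0.435, -0.557]
contact_force: [0.2, 2.6, -0.6]
grip_width: 0.0002
```

```bash
python3 - <<'E'
from arc import *
st();s,R=cur();print(dol(s['tcp_pos']),'F tool',R.inv().apply(s['contact_force']))
move(np.r_[d2w(105,106,0),.039],-104.17)
E
```

```text
t 4.92 tcp [605.6  31.5  39. ] zdeg -104.08 down [ 1.e-03  1.e-04 -1.e+00] F [ 0.18  2.62 -0.58] w 0.0002 q [-0.06  0.59  1.67  0.    0.88  0.18]
[105.7825884  108.87785535] F tool [ 0.58315866 -0.46144691 -2.58689718]
[0.0016, -0.0003, -0.001, 0.0, -0.0008, 0.0029]
```

>>> step_arm(
  rows=[
    [0, 0, 0, 0, 0, 0.0005, 255],
    [0, 0, 0, 0, 0, 0.001, 255],
    [0, 0, 0, 0, 0, 0.0015, 255],
  ],
)

```text
t: 5.3
tcp_pos: [0.6055, 0.0303, 0.0394]
eef_rot: [0.435, 0.558, 0.435, -0.557]
contact_force: [2.5, 3.4, -0.0]
grip_width: -0.0001
```

>>> step_arm(
  rows=[
    [0, 0, 0, 0, 0, 0.0004, 255],
    [0, 0, 0, 0, 0, 0.0008, 255],
  ],
)

```text
t: 5.55
tcp_pos: [0.6055, 0.03, 0.0394]
eef_rot: [0.435, 0.558, 0.435, -0.557]
contact_force: [3.5, 6.9, 1.1]
grip_width: 0.0001
```

>>> step_arm(
  rows=[
    [0, 0, 0, 0, 0, 0.0002, 255],
    [0, 0, 0, 0, 0, 0.0004, 255],
  ],
)

```text
t: 5.8
tcp_pos: [0.6055, 0.0299, 0.0394]
eef_rot: [0.435, 0.559, 0.435, -0.557]
contact_force: [3.9, 8.0, 0.7]
grip_width: 0.0001
```

```bash
python3 - <<'E'
from arc import *
st();s,R=cur();print(dol(s['tcp_pos']),'F tool',R.inv().apply(s['contact_force']))
E
```

```text
t 5.8 tcp [605.5  29.9  39.4] zdeg -104.09 down [ 0.0024  0.0016 -1.    ] F [3.86 8.   0.73] w 0.0001 q [-0.07  0.59  1.67  0.    0.88  0.18]
[106.05516758 107.33270451] F tool [-0.70527009  1.80084935 -8.69771188]
```

>>> step_arm(
  rows=[
    [0, 0, 0, 0, 0, 0.0003, 255],
    [0, 0, 0, 0, 0, 0.0005, 255],
    [0, 0, 0, 0, 0, 0.0005, 255],
  ],
)

```text
t: 6.18
tcp_pos: [0.6054, 0.0298, 0.0395]
eef_rot: [0.435, 0.559, 0.435, -0.556]
contact_force: [3.6, 9.2, 1.1]
grip_width: 0.0002
```

>>> step_arm(
  rows=[
    [0, 0, 0, 0, 0, 0.0003, 255],
    [0, 0, 0, 0, 0, 0.0003, 255],
  ],
)

```text
t: 6.42
tcp_pos: [0.6054, 0.0297, 0.0395]
eef_rot: [0.435, 0.559, 0.435, -0.556]
contact_force: [4.3, 8.9, 1.9]
grip_width: -0.0003
```

>>> step_arm(
  rows=[
    [0, 0, 0, 0, 0, 0.0004, 255],
    [0, 0, 0, 0, 0, 0.0008, 255],
    [0, 0, 0, 0, 0, 0.0008, 255],
  ],
)

```text
t: 6.8
tcp_pos: [0.6054, 0.0295, 0.0396]
eef_rot: [0.435, 0.559, 0.435, -0.556]
contact_force: [3.8, 12.4, 2.7]
grip_width: 0.0001
```

```bash
python3 - <<'E'
from arc import *
st();s,R=cur();print(dol(s['tcp_pos']),'F tool',R.inv().apply(s['contact_force']))
E
```

```text
t 6.8 tcp [605.4  29.5  39.6] zdeg -104.12 down [ 0.0031  0.0032 -1.    ] F [ 3.75 12.4   2.7 ] w 0.0001 q [-0.07  0.59  1.68  0.    0.88  0.18]
[106.08367273 106.91539755] F tool [ -2.6456901    0.61796886 -12.95394133]
```

>>> step_arm(
  rows=[
    [0, 0, 0, 0, 0, 0.0003, 255],
    [0, 0, 0, 0, 0, 0.0003, 255],
    [0, 0, 0, 0, 0, 0.0003, 255],
    [0, 0, 0, 0, 0, 0.0003, 255],
    [0, 0, 0, 0, 0, 0.0003, 255],
  ],
)

```text
t: 7.42
tcp_pos: [0.6054, 0.0294, 0.0396]
eef_rot: [0.435, 0.559, 0.435, -0.556]
contact_force: [3.6, 12.5, 2.1]
grip_width: -0.0004
```

```bash
python3 - <<'E'
from arc import *
st();s,R=cur();print(dol(s['tcp_pos']),'F tool',R.inv().apply(s['contact_force']))
im=optics.capture('top');cv2.imwrite('pics/top4.png',im[:,:,::-1]);crop('pics/top4.png','pics/t4.png',190,160,330,280,5.7)
im=optics.capture('scene');cv2.imwrite('pics/scene4.png',im[:,:,::-1]);crop('pics/scene4.png','pics/s4.png',310,230,430,320,6.5)
E
```

```text
t 7.42 tcp [605.4  29.4  39.6] zdeg -104.12 down [ 0.0032  0.0034 -1.    ] F [ 3.61 12.46  2.08] w -0.0004 q [-0.07  0.59  1.68  0.    0.88  0.18]
[106.06155081 106.84325247] F tool [ -2.02158886   0.4667492  -12.97043927]
```

View pics/t4.png

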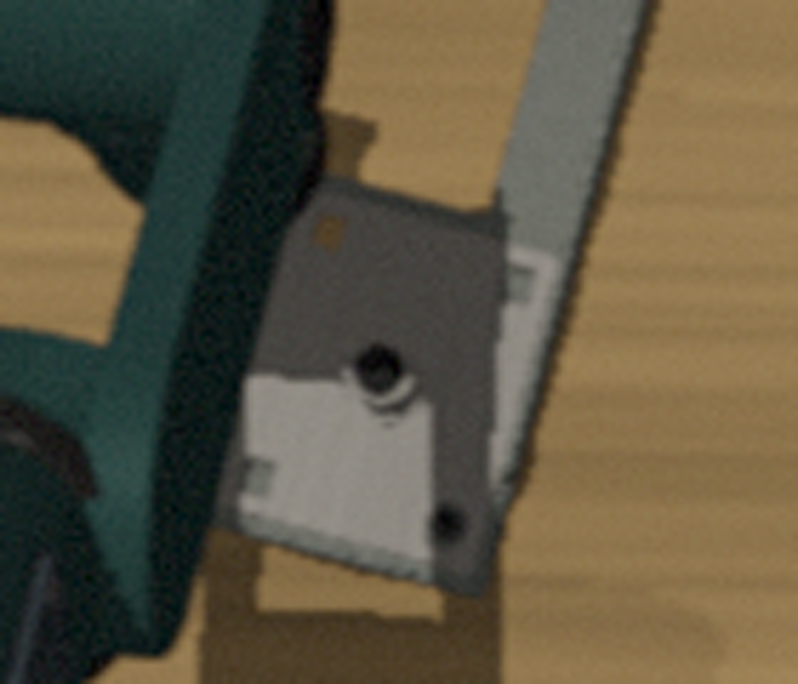

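View pics/s4.png

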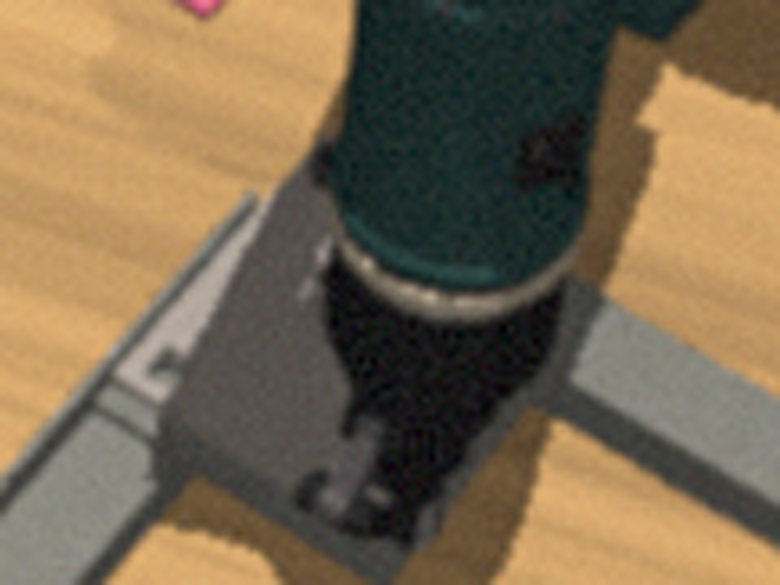

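The plate lies along the lip in both views, and the pad slot shows through its corner hole at top crop (328,232). I'll press slightly harder and hold.

>>> step_arm(
  rows=[
    [0, 0, 0, 0, 0, 0.0003, 255],
    [0, 0, 0, 0, 0, 0.0003, 255],
    [0, 0, 0, 0, 0, 0.0003, 255],
    [0, 0, 0, 0, 0, 0.0003, 255],
    [0, 0, 0, 0, 0, 0.0003, 255],
  ],
)

```text
t: 8.15
tcp_pos: [0.6054, 0.0293, 0.0397]
eef_rot: [0.434, 0.559, 0.435, -0.556]
contact_force: [4.7, 13.9, 2.7]
grip_width: 0.0001
```

>>> step_arm(
  rows=[
    [0, 0, 0, 0, 0, 0.0002, 255],
    [0, 0, 0, 0, 0, 0.0002, 255],
    [0, 0, 0, 0, 0, 0.0002, 255],
    [0, 0, 0, 0, 0, 0.0002, 255],
    [0, 0, 0, 0, 0, 0.0002, 255],
  ],
)

```text
t: 8.78
tcp_pos: [0.6054, 0.0293, 0.0397]
eef_rot: [0.434, 0.559, 0.435, -0.556]
contact_force: [3.9, 14.6, 1.9]
grip_width: 0.0004
```

```bash
python3 - <<'E'
from arc import *
st();s,R=cur();print(dol(s['tcp_pos']),'F tool',R.inv().apply(s['contact_force']))
E
```

```text
t 8.78 tcp [605.4  29.3  39.7] zdeg -104.13 down [ 0.0033  0.0039 -1.    ] F [ 3.9  14.59  1.93] w 0.0004 q [-0.07  0.59  1.68  0.01  0.88  0.17]
[106.0613028  106.70694715] F tool [ -1.8605486   0.2277245 -15.1066455]
```

>>> step_arm(
  rows=[
    [0, 0, 0, 0, 0, -0.002, 255],
    [0, 0, 0, 0, 0, -0.006, 255],
    [0, 0, 0, 0, 0, -0.02, 255],
    [0, 0, 0, -0.05, 0, -0.025, 255],
    [0, 0, 0, -0.11, 0, -0.025, 255],
  ],
)

```text
t: 9.4
tcp_pos: [0.608, 0.0515, 0.1484]
eef_rot: [-0.434, -0.556, -0.436, 0.559]
contact_force: [1.1, 0.4, 1.2]
grip_width: -0.0
```

```bash
python3 - <<'E'
from arc import *
st()
# bolt pick above; heading zdeg -14.17, opening partial
b=np.array([.5146,-.3320])
move(np.r_[b,.15],-14.17)
E
```

```text
t 9.4 tcp [608.   51.5 148.4] zdeg -104.03 down [-5.e-03 -1.e-04 -1.e+00] F [1.05 0.41 1.15] w -0.0 q [-0.03  0.46  1.57 -0.    1.11  0.22]
[-1.5684, -0.0028, 0.0049, -0.0011, 0.0023, 0.3948]
```

>>> step_arm(
  rows=[
    [-1.568, 0, 0, -0.02, 0.002, 0.395, 110],
    [-1.568, 0, 0, -0.02, 0.002, 0.395, 110],
    [-1.568, 0, 0, -0.02, 0.002, 0.395, 110],
    [-1.568, 0, 0, -0.02, 0.002, 0.395, 110],
    [-1.568, 0, 0, -0.02, 0.002, 0.395, 110],
  ],
)

```text
t: 10.02
tcp_pos: [0.5396, -0.2348, 0.1636]
eef_rot: [0.631, 0.317, 0.632, -0.318]
contact_force: [-0.5, -1.0, -0.4]
grip_width: 0.0485
```

```bash
python3 - <<'E'
from arc import *
st()
b=np.array([.5146,-.3320])
move(np.r_[b,.16],-14.17)
E
```

```text
t 10.03 tcp [ 539.6 -234.8  163.6] zdeg -53.36 down [-1.2e-03  4.0e-04 -1.0e+00] F [-0.51 -0.99 -0.39] w 0.0485 q [-0.53  0.41  1.61 -0.    1.12 -1.17]
[-0.684, -0.0013, 0.0003, 0.0036, -0.0781, 0.0631]
```

>>> step_arm(
  rows=[
    [-0.684, 0, 0, 0, -0.078, 0.063, 110],
    [-0.684, 0, 0, 0, -0.078, 0.063, 110],
    [-0.684, 0, 0, 0, -0.078, 0.063, 110],
    [-0.684, 0, 0, 0, -0.078, 0.063, 110],
    [-0.684, 0, 0, 0, -0.078, 0.063, 110],
  ],
)

```text
t: 10.65
tcp_pos: [0.5146, -0.3302, 0.1633]
eef_rot: [0.701, 0.09, 0.702, -0.09]
contact_force: [0.1, -0.1, -0.4]
grip_width: 0.0489
```

```bash
python3 - <<'E'
from arc import *
from m import *
st()
for n in ("scene","top"):
    im=optics.capture(n); cv2.imwrite(f"pics/{n}5.png",im[:,:,::-1])
t=cv2.imread('pics/top5.png');s=cv2.imread('pics/scene5.png')
for thr in (96,100,104):
    m,P,r=plate(t,(205,180,295,275),thr,.042,'top');print('top',thr,np.round(r[0],1),np.round(r[1],1),round(r[2],1))
for thr in (130,134):
    m,P,r=plate(s,(325,240,410,325),thr,.042,'scene');print('scene',thr,np.round(r[0],1),np.round(r[1],1),round(r[2],1))
print('expected centre',d2w(52.5,40)*1000)
crop('pics/top5.png','pics/t5.png',190,160,330,280,5.7)
crop('pics/scene5.png','pics/s5.png',210,150,330,260,6.5)
E
```

```text
t 10.65 tcp [ 514.6 -330.2  163.3] zdeg -14.59 down [-1.4e-03  8.0e-04 -1.0e+00] F [ 0.14 -0.1  -0.35] w 0.0489 q [-0.68  0.44  1.56 -0.    1.14 -2.  ]
top 96 [569.6   2. ] [173.7 202.1] 75.9
top 100 [569.9   1.9] [173.1 201.5] 75.9
top 104 [565.1 -20.1] [127.7 200.6] 75.2
scene 130 [532.8 -20.4] [110.6 135.6] 75.5
scene 134 [532.8 -20.4] [109.7 134.8] 75.5
expected centre [537.09460721 -22.26904059]
```

View pics/t5.png

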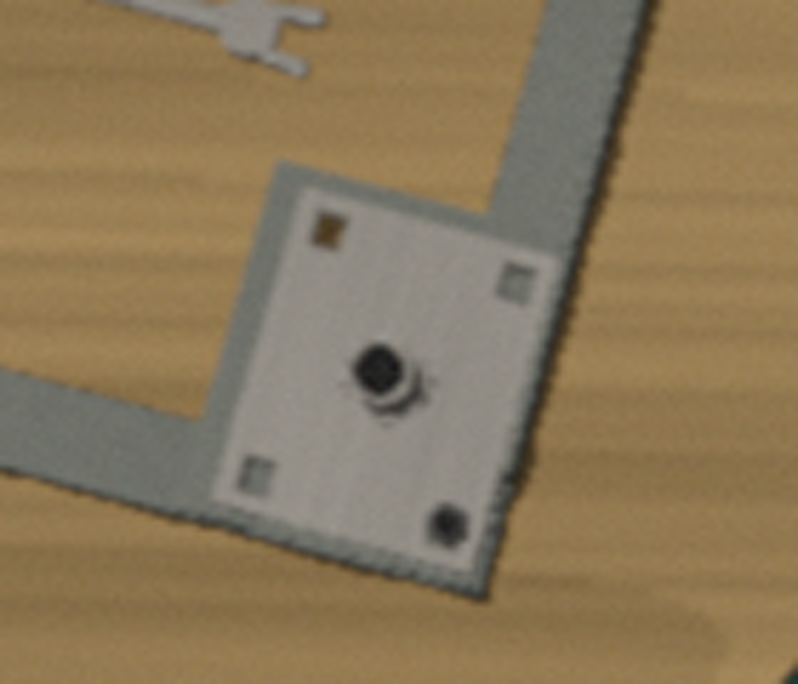

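View pics/s5.png

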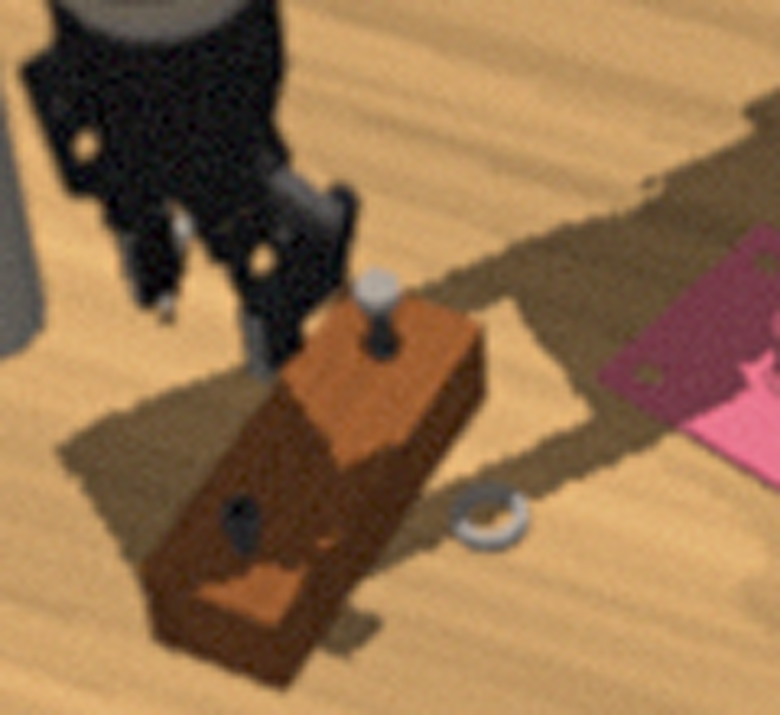

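```bash
python3 - <<'E'
from arc import *
from m import *
im=cv2.imread('pics/scene0.png');g=(255*(im/255.)**.6).astype(np.uint8);cv2.imwrite('pics/g.png',g);crop('pics/g.png','pics/a.png',234,215,262,247,18)
im=cv2.imread('pics/top0.png');g=(255*(im/255.)**.6).astype(np.uint8);cv2.imwrite('pics/g.png',g);crop('pics/g.png','pics/b.png',380,225,406,250,18)
a=cv2.imread('pics/a.png');b=cv2.imread('pics/b.png');h=max(a.shape[0],b.shape[0])
o=np.zeros((h,a.shape[1]+b.shape[1]+10,3),np.uint8)
m=optics.camera_model('top')
for n,c,o0 in (('scene',a,(234,215)),('top',b,(380,225))):
    for z in (.045,.055,.065):
        u=(proj(n,[.5146,-.332,z])-np.array(o0)+.5)*18;cv2.circle(c,tuple(u.astype(int)),3,(0,255,0),-1);print(n,z,u)
o[:a.shape[0],:a.shape[1]]=a;o[:b.shape[0],a.shape[1]+10:]=b;cv2.imwrite('pics/ab.png',o)
t=cv2.imread('pics/top5.png')
for thr in (106,108,112,116):
    m,P,r=plate(t,(205,180,295,275),thr,.042,'top');print('top',thr,np.round(r[0],1),np.round(r[1],1),round(r[2],1))
E
```

```text
scene 0.045 [254.80397128 342.49455435]
scene 0.055 [247.55520645 297.29865729]
scene 0.065 [240.22633608 251.57997315]
top 0.045 [212.45816965 235.15892459]
top 0.055 [224.87789326 227.30647426]
top 0.065 [237.50493835 219.32281906]
top 106 [537.2 -15.1] [123.4 143.5] 74.7Traceback (most recent call last):
  File "<stdin>", line 14, in <module>
  File "m.py", line 16, in plate
    P=np.array([onz(name,x0+(p[0]+.5)/k-.5,y0+(p[1]+.5)/k-.5,z)[:2] for p in ct[:,0].astype(float)])
                ~~~^^^^^^^^^^^^^^^^^^^^^^^^^^^^^^^^^^^^^^^^^^^^
  File "h.py", line 10, in onz
    c,w=ray(name,u,v);return c+w*(z-c[2])/w[2]
        ~~~^^^^^^^^^^
  File "h.py", line 4, in ray
    m=optics.camera_model(name);K=m["camera_matrix"]
ValueError: time passes only in moves, steps and waits
```

View pics/ab.png

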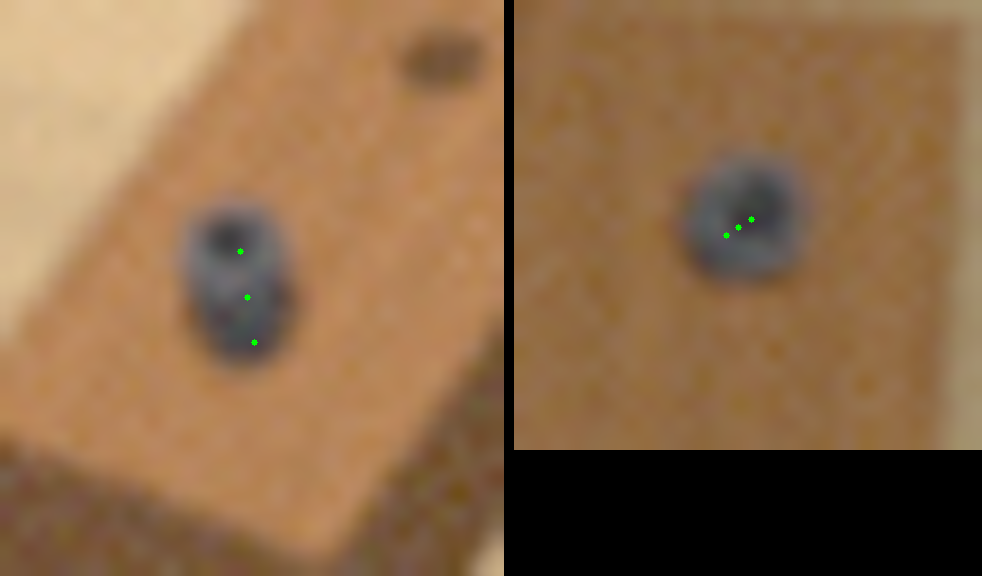

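```bash
cat > prof.py <<'E'
from arc import *
def prof(im,n,pts):
    uv=np.array([proj(n,p) for p in pts]).astype(np.float32)
    return cv2.remap(im[:,:,0],uv[:,0].reshape(1,-1),uv[:,1].reshape(1,-1),cv2.INTER_CUBIC).ravel().astype(float)
def avg(im,n,axis,fixed,rng,z):
    return np.mean([prof(im,n,[np.r_[d2w(*( (f,v) if axis=='y' else (v,f))),z] for v in rng]) for f in fixed],0)
E
python3 - <<'E'
from prof import *
for n in('top','scene'):
    im=cv2.imread(f'pics/{n}5.png');print(n)
    r=np.arange(80,112,2.);print('y+',list(zip(r.astype(int),avg(im,n,'y',np.arange(20,90,2.),r,.042).round().astype(int))))
    r=np.arange(-30,0,2.);print('y-',list(zip(r.astype(int),avg(im,n,'y',np.arange(30,90,2.),r,.042).round().astype(int))))
    r=np.arange(108,132,2.);print('x+',list(zip(r.astype(int),avg(im,n,'x',np.arange(10,65,2.),r,.042).round().astype(int))))
    r=np.arange(-28,0,2.);print('x-',list(zip(r.astype(int),avg(im,n,'x',np.arange(20,70,2.),r,.042).round().astype(int))))
E
```

```text
top
y+ [(np.int64(80), np.int64(135)), (np.int64(82), np.int64(134)), (np.int64(84), np.int64(134)), (np.int64(86), np.int64(133)), (np.int64(88), np.int64(132)), (np.int64(90), np.int64(133)), (np.int64(92), np.int64(134)), (np.int64(94), np.int64(134)), (np.int64(96), np.int64(128)), (np.int64(98), np.int64(115)), (np.int64(100), np.int64(106)), (np.int64(102), np.int64(105)), (np.int64(104), np.int64(106)), (np.int64(106), np.int64(106)), (np.int64(108), np.int64(104)), (np.int64(110), np.int64(96))]
y- [(np.int64(-30), np.int64(78)), (np.int64(-28), np.int64(79)), (np.int64(-26), np.int64(72)), (np.int64(-24), np.int64(55)), (np.int64(-22), np.int64(40)), (np.int64(-20), np.int64(39)), (np.int64(-18), np.int64(59)), (np.int64(-16), np.int64(88)), (np.int64(-14), np.int64(110)), (np.int64(-12), np.int64(123)), (np.int64(-10), np.int64(132)), (np.int64(-8), np.int64(135)), (np.int64(-6), np.int64(134)), (np.int64(-4), np.int64(132)), (np.int64(-2), np.int64(132))]
x+ [(np.int64(108), np.int64(132)), (np.int64(110), np.int64(132)), (np.int64(112), np.int64(132)), (np.int64(114), np.
[... 1832 characters left out ...]
 (np.int64(116), np.int64(120)), (np.int64(118), np.int64(97)), (np.int64(120), np.int64(107)), (np.int64(122), np.int64(124)), (np.int64(124), np.int64(128)), (np.int64(126), np.int64(126)), (np.int64(128), np.int64(111)), (np.int64(130), np.int64(83))]
x- [(np.int64(-28), np.int64(100)), (np.int64(-26), np.int64(97)), (np.int64(-24), np.int64(96)), (np.int64(-22), np.int64(105)), (np.int64(-20), np.int64(126)), (np.int64(-18), np.int64(147)), (np.int64(-16), np.int64(157)), (np.int64(-14), np.int64(158)), (np.int64(-12), np.int64(156)), (np.int64(-10), np.int64(156)), (np.int64(-8), np.int64(156)), (np.int64(-6), np.int64(157)), (np.int64(-4), np.int64(157)), (np.int64(-2), np.int64(156))]
```

```bash
python3 - <<'E'
from prof import *
s,R=cur();p=s['tcp_pos']
print([proj('scene',p+R.apply([-.005,y,0])).round(1) for y in(-.0245-.004,0,.0245+.004)])
im=cv2.imread('pics/scene5.png');g=(255*(im/255.)**.5).astype(np.uint8);cv2.imwrite('pics/g.png',g);crop('pics/g.png','pics/a.png',215,170,275,220,12)
E
```

```text
[array([233.9, 195.2]), array([243. , 200.7]), array([252.3, 206.2])]
```

View pics/a.png

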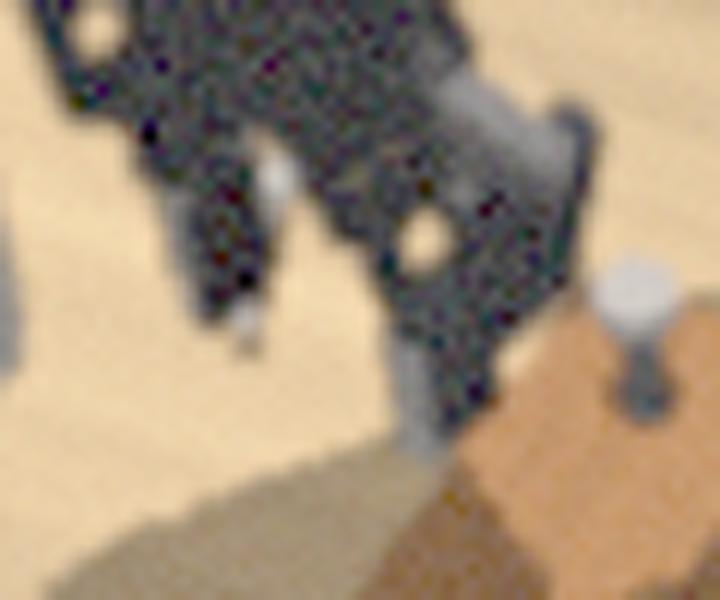

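```bash
python3 - <<'E'
from arc import *
st(); move([.514,-.3332,.075],-14.17); move([.514,-.3332,.052],-14.17)
E
```

```text
t 10.75 tcp [ 514.9 -330.1  163.5] zdeg -14.65 down [-8.e-04  5.e-04 -1.e+00] F [-0.91  0.38 -0.34] w 0.0485 q [-0.68  0.44  1.56 -0.    1.14 -2.  ]
[-0.0083, -0.0009, -0.0003, 0.0885, -0.0033, -0.0]
[-0.0083, -0.0009, -0.0003, 0.1115, -0.0033, -0.0]
```

>>> step_arm(
  rows=[
    [-0.008, 0, 0, 0.045, -0.0033, 0, 110],
    [-0.008, 0, 0, 0.088, -0.0033, 0, 110],
    [-0.008, 0, 0, 0.088, -0.0033, 0, 110],
    [-0.008, 0, 0, 0.088, -0.0033, 0, 110],
  ],
)

```text
t: 11.25
tcp_pos: [0.515, -0.3341, 0.0769]
eef_rot: [0.702, 0.087, 0.701, -0.087]
contact_force: [-0.4, -0.2, 0.7]
grip_width: 0.0486
```

```bash
python3 - <<'E'
from arc import *
st(); move([.514,-.3332,.052],-14.17)
im=optics.capture('scene');cv2.imwrite('pics/scene6.png',im[:,:,::-1]);g=(255*(im[:,:,::-1]/255.)**.5).astype(np.uint8);cv2.imwrite('pics/g.png',g);crop('pics/g.png','pics/a.png',215,190,285,250,10)
E
```

```text
t 11.25 tcp [ 515.  -334.1   76.9] zdeg -14.09 down [ 9.e-04 -7.e-04 -1.e+00] F [-0.39 -0.17  0.71] w 0.0486 q [-0.69  0.55  1.63  0.    0.96 -2.01]
[0.0015, 0.001, 0.0004, 0.0249, 0.0006, -0.0012]
```

View pics/a.png

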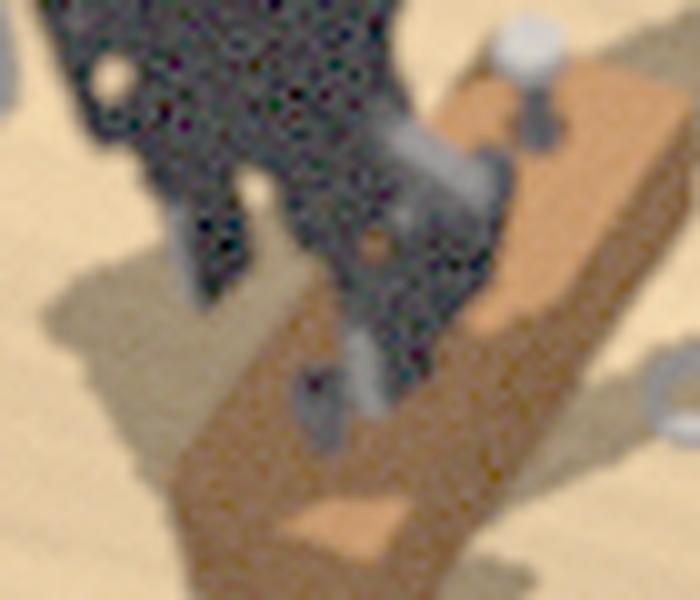

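>>> step_arm(
  rows=[
    [0, 0, 0, 0.013, 0.001, 0, 110],
    [0, 0, 0, 0.0245, 0.001, 0, 110],
    [0, 0, 0, 0.0245, 0.001, 0, 110],
    [0, 0, 0, 0.0245, 0.001, 0, 110],
  ],
)

```text
t: 11.8
tcp_pos: [0.5144, -0.3327, 0.0511]
eef_rot: [0.702, 0.087, 0.702, -0.086]
contact_force: [-0.7, -0.6, -0.2]
grip_width: 0.0485
```

```bash
python3 - <<'E'
from arc import *
st()
im=optics.capture('scene');cv2.imwrite('pics/scene7.png',im[:,:,::-1]);g=(255*(im[:,:,::-1]/255.)**.5).astype(np.uint8);cv2.imwrite('pics/g.png',g);crop('pics/g.png','pics/a.png',225,200,275,245,14)
E
```

```text
t 11.8 tcp [ 514.4 -332.7   51.1] zdeg -14.06 down [-3.e-04  3.e-04 -1.e+00] F [-0.69 -0.61 -0.19] w 0.0485 q [-0.69  0.58  1.65  0.    0.91 -2.01]
```

View pics/a.png

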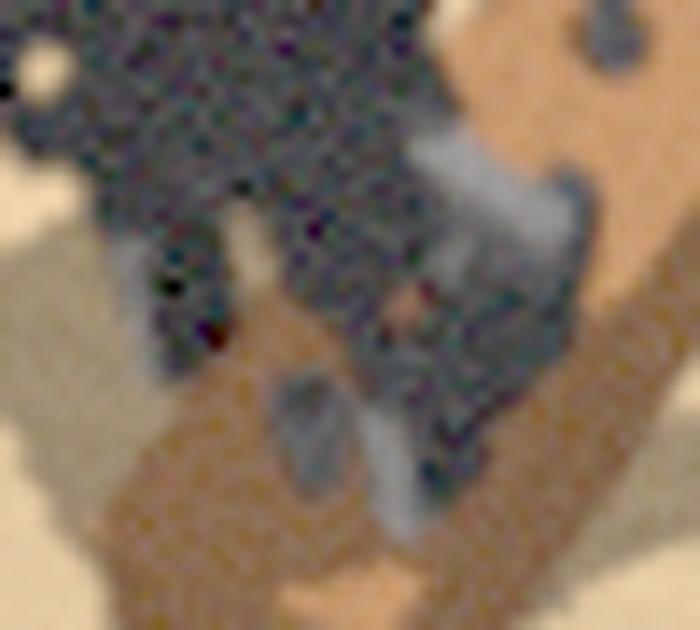

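>>> step_arm(
  rows=[
    [0, 0, 0, 0, 0, 0.002, 110],
    [0, 0, 0, 0, 0, 0.002, 150],
    [0, 0, 0, 0, 0, 0.002, 180],
    [0, 0, 0, 0, 0, 0.002, 230],
    [0, 0, 0, 0, 0, 0.002, 230],
  ],
)

```text
t: 12.48
tcp_pos: [0.5165, -0.3333, 0.0515]
eef_rot: [0.702, 0.086, 0.702, -0.087]
contact_force: [-0.3, 0.7, 2.0]
grip_width: 0.0127
```

>>> step_arm(
  rows=[
    [0, 0, 0, 0, 0, 0, 230],
    [0, 0, 0, 0, 0, 0, 230],
    [0, 0, 0, 0, 0, 0, 230],
  ],
)

```text
t: 12.85
tcp_pos: [0.5165, -0.3333, 0.0514]
eef_rot: [0.702, 0.086, 0.702, -0.087]
contact_force: [-0.1, 0.5, 4.1]
grip_width: 0.0133
```

```bash
python3 - <<'E'
from arc import *
st()
im=optics.capture('scene');cv2.imwrite('pics/scene8.png',im[:,:,::-1]);g=(255*(im[:,:,::-1]/255.)**.5).astype(np.uint8);cv2.imwrite('pics/g.png',g);crop('pics/g.png','pics/a.png',225,200,275,245,14)
E
```

```text
t 12.85 tcp [ 516.5 -333.3   51.4] zdeg -14.05 down [ 3.e-04 -1.e-04 -1.e+00] F [-0.12  0.53  4.12] w 0.0133 q [-0.69  0.58  1.65  0.    0.92 -2.01]
```

View pics/a.png

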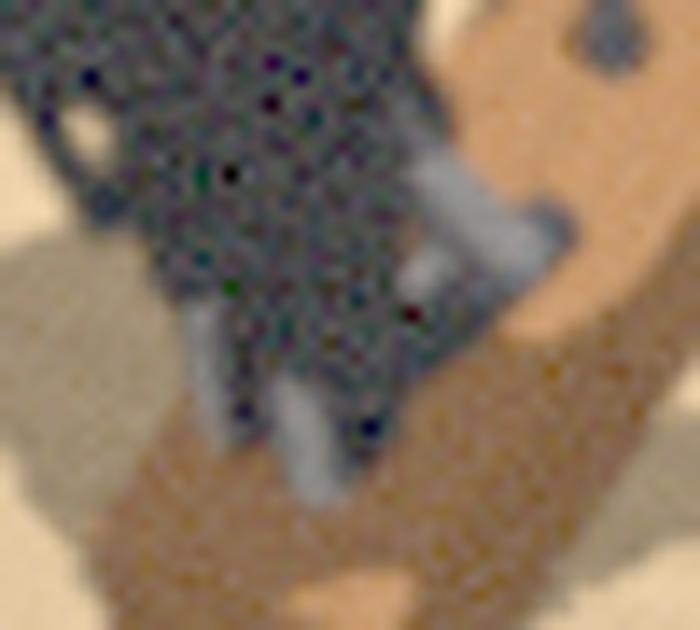

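>>> step_arm(
  rows=[
    [0, 0, 0, 0, 0, 0, 150],
    [0, 0, 0, 0, 0, 0, 150],
    [0, 0, 0, 0.0035, 0, 0, 150],
    [0, 0, 0, 0.0045, 0, 0, 150],
    [0, 0, 0, 0.0045, 0, 0, 150],
  ],
)

```text
t: 13.52
tcp_pos: [0.5162, -0.3331, 0.0465]
eef_rot: [0.702, 0.087, 0.702, -0.086]
contact_force: [-0.7, -0.3, -0.5]
grip_width: 0.0349
```

>>> step_arm(
  rows=[
    [0, 0, 0, 0, 0, 0, 190],
    [0, 0, 0, 0, 0, 0, 230],
    [0, 0, 0, 0, 0, 0, 230],
    [0, 0, 0, 0, 0, 0, 230],
  ],
)

```text
t: 14.02
tcp_pos: [0.5165, -0.3334, 0.047]
eef_rot: [0.702, 0.086, 0.702, -0.087]
contact_force: [0.0, -0.3, 1.5]
grip_width: 0.0129
```

```bash
python3 - <<'E'
from arc import *
st()
E
```

```text
t 14.03 tcp [ 516.5 -333.4   47. ] zdeg -14.05 down [ 3.e-04 -2.e-04 -1.e+00] F [ 0.04 -0.26  1.49] w 0.0129 q [-0.69  0.59  1.65  0.    0.91 -2.01]
```

>>> step_arm(
  rows=[
    [0, 0, 0, -0.01, 0, 0, 230],
    [0, 0, 0, -0.03, 0, 0, 230],
    [0, 0, 0, -0.06, 0, 0, 230],
    [0, 0, 0, -0.09, 0, 0, 230],
    [0, 0, 0, -0.09, 0, 0, 230],
  ],
)

```text
t: 14.65
tcp_pos: [0.5181, -0.3346, 0.1399]
eef_rot: [0.704, 0.085, 0.7, -0.088]
contact_force: [0.6, -0.5, 0.1]
grip_width: 0.0131
```

```bash
python3 - <<'E'
from arc import *
st()
for n in('scene','top'):
    im=optics.capture(n);cv2.imwrite(f'pics/{n}9.png',im[:,:,::-1])
im=cv2.imread('pics/scene9.png');g=(255*(im/255.)**.5).astype(np.uint8);cv2.imwrite('pics/g.png',g);crop('pics/g.png','pics/a.png',220,170,290,245,8)
E
```

```text
t 14.65 tcp [ 518.1 -334.6  139.9] zdeg -14.05 down [ 0.0044 -0.0035 -1.    ] F [ 0.6  -0.51  0.09] w 0.0131 q [-0.69  0.47  1.58  0.    1.09 -2.01]
```

View pics/a.png

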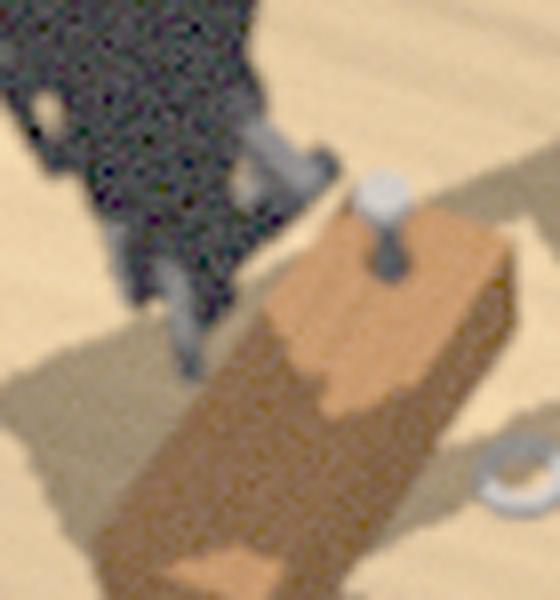

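```bash
python3 - <<'E'
from arc import *
st(); move(np.r_[d2w(102,80.6),.14],-14.17)
E
```

```text
t 14.75 tcp [ 516.3 -333.2  137. ] zdeg -14.05 down [ 3.e-04 -2.e-04 -1.e+00] F [-0.71  0.96 -0.09] w 0.0132 q [-0.69  0.47  1.58  0.    1.09 -2.01]
[0.0021, 0.0003, 0.0001, -0.003, 0.3472, -0.0057]
```

>>> step_arm(
  rows=[
    [0, 0, 0, -0.005, 0.05, -0.003, 230],
    [0, 0, 0, -0.005, 0.11, -0.005, 230],
    [0, 0, 0, -0.003, 0.17, -0.006, 230],
    [0, 0, 0, -0.003, 0.23, -0.006, 230],
    [0, 0, 0, -0.003, 0.29, -0.006, 230],
  ],
)

```text
t: 15.38
tcp_pos: [0.5802, -0.0485, 0.1384]
eef_rot: [0.701, 0.087, 0.703, -0.087]
contact_force: [0.7, -1.0, 0.2]
grip_width: 0.013
```

>>> step_arm(
  rows=[
    [0, 0, 0, 0, 0.04, 0, 230],
    [0, 0, 0, 0, 0.057, 0, 230],
    [0, 0, 0, 0, 0.057, 0, 230],
    [0, 0, 0, 0, 0.057, 0, 230],
  ],
)

```text
t: 15.88
tcp_pos: [0.5943, 0.0035, 0.1394]
eef_rot: [0.701, 0.087, 0.702, -0.087]
contact_force: [0.0, 0.3, -0.5]
grip_width: 0.013
```

```bash
python3 - <<'E'
from arc import *
st(); move(np.r_[d2w(102,80.6),.11],-14.17)
im=optics.capture('scene');cv2.imwrite('pics/scene10.png',im[:,:,::-1])
im=cv2.imread('pics/scene10.png');g=(255*(im/255.)**.6).astype(np.uint8);cv2.imwrite('pics/g.png',g);crop('pics/g.png','pics/a.png',310,220,410,320,6)
st()
E
```

```text
t 15.88 tcp [594.3   3.5 139.4] zdeg -14.1 down [-1.1e-03 -4.0e-04 -1.0e+00] F [ 0.    0.29 -0.46] w 0.013 q [-0.11  0.45  1.62 -0.    1.07 -1.43]
[0.0012, -0.0009, 0.0007, 0.0293, 0.0017, 0.0003]
t 15.93 tcp [594.4   3.3 139.5] zdeg -14.14 down [-8.e-04 -3.e-04 -1.e+00] F [ 0.14 -0.23 -0.64] w 0.0133 q [-0.11  0.45  1.62 -0.    1.07 -1.43]
```

View pics/a.png

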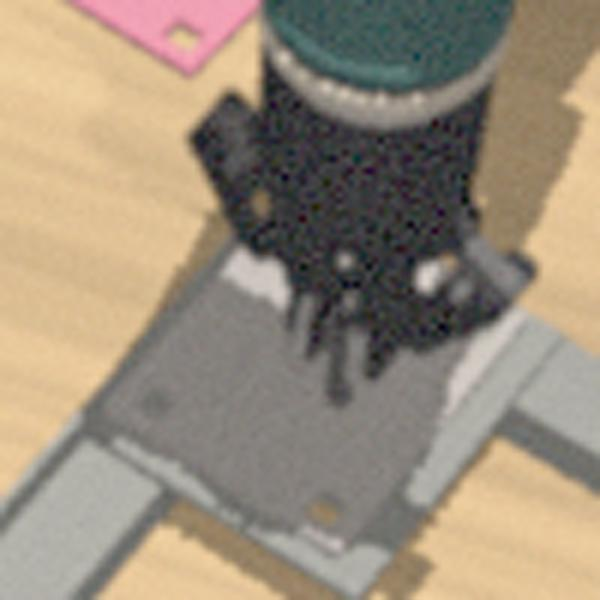

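```bash
python3 - <<'E'
from arc import *
im=cv2.imread('pics/scene10.png');g=(255*(im/255.)**.6).astype(np.uint8);cv2.imwrite('pics/g.png',g);crop('pics/g.png','pics/a.png',350,260,385,315,11)
c=cv2.imread('pics/a.png')
p=np.array([.5944,.0034,.1394])
for dz,col in((.008,(255,0,0)),(0,(0,255,0)),(-.032,(0,0,255))):
    u=proj('scene',p+[0,0,dz]);print(dz,u);v=(u-[350,260]+.5)*11;cv2.circle(c,tuple(v.astype(int)),3,col,-1)
cv2.imwrite('pics/a.png',c)
E
```

```text
0.008 [366.76850991 277.57571708]
0 [366.50362894 279.66777216]
-0.032 [365.47123973 287.81443774]
```

View pics/a.png

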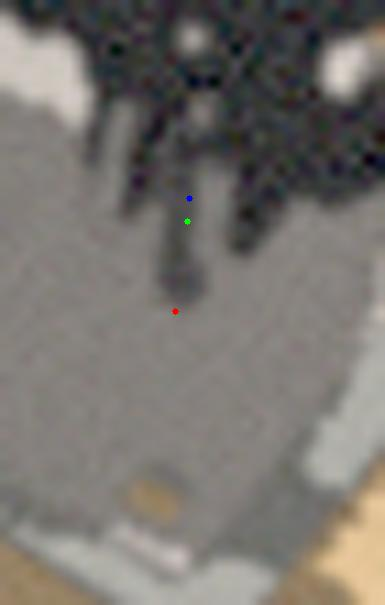

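```bash
python3 - <<'E'
from arc import *
h=onz('scene',363.8,304.3,.042);print(h,dol(h))
print(dol([.5944,.0034]))
move(np.r_[d2w(104.2,81.2),.086],-14.17)
t=cv2.imread('pics/top5.png')
E
```

```text
[0.59630413 0.00483346 0.042     ] [103.27331047  80.77235254]
[101.77802464  78.91637156]
[0.0006, -0.0007, 0.0005, 0.0535, 0.0024, 0.0024]
```

>>> step_arm(
  rows=[
    [0, 0, 0, 0.02, 0.002, 0.0022, 230],
    [0, 0, 0, 0.045, 0.0022, 0.0022, 230],
    [0, 0, 0, 0.053, 0.0022, 0.0022, 230],
    [0, 0, 0, 0.053, 0.0022, 0.0022, 230],
    [0, 0, 0, 0.053, 0.0022, 0.0022, 230],
  ],
)

```text
t: 16.55
tcp_pos: [0.5982, 0.0059, 0.0877]
eef_rot: [0.702, 0.087, 0.701, -0.087]
contact_force: [-1.1, 0.3, -0.4]
grip_width: 0.0128
```

```bash
python3 - <<'E'
from arc import *
st()
im=optics.capture('scene');cv2.imwrite('pics/scene11.png',im[:,:,::-1]);
s,R=cur();p=s['tcp_pos'];print(dol(p))
im=cv2.imread('pics/scene11.png');g=(255*(im/255.)**.55).astype(np.uint8);cv2.imwrite('pics/g.png',g);crop('pics/g.png','pics/a.png',345,275,390,320,13)
c=cv2.imread('pics/a.png')
for dz,col in((0,(0,255,0)),(-.032,(0,0,255))):
    u=proj('scene',p+[0,0,dz]);v=(u-[345,275]+.5)*13;cv2.circle(c,tuple(v.astype(int)),3,col,-1)
cv2.imwrite('pics/a.png',c)
E
```

```text
t 16.55 tcp [598.2   5.9  87.7] zdeg -14.08 down [ 1.4e-03 -1.0e-04 -1.0e+00] F [-1.14  0.34 -0.45] w 0.0128 q [-0.11  0.51  1.66  0.    0.97 -1.43]
[104.87432382  82.45500024]
```

View pics/a.png

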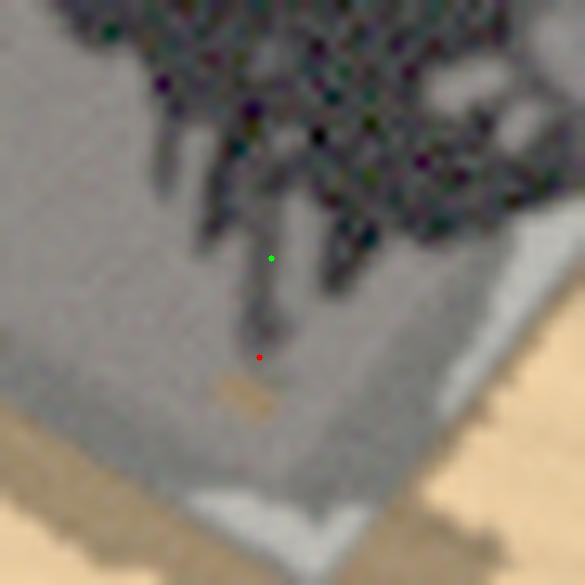

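```bash
python3 - <<'E'
from arc import *
st();s,R=cur();print(dol(s['tcp_pos']))
move(np.r_[d2w(104.7,81.5),.077],-14.17);move(np.r_[d2w(104.7,81.5),.068],-14.17)
E
```

```text
t 16.6 tcp [598.3   6.1  87.8] zdeg -14.07 down [ 1.7e-03 -1.0e-04 -1.0e+00] F [ 0.51 -0.   -0.35] w 0.0131 q [-0.11  0.51  1.66  0.    0.97 -1.43]
[104.87432382  82.45500024]
[0.0017, 0.0017, -0.0003, 0.0108, -0.001, -0.0002]
[0.0017, 0.0017, -0.0003, 0.0198, -0.001, -0.0002]
```

>>> step_arm(
  rows=[
    [0, 0, 0, 0.006, -0.001, 0, 230],
    [0, 0, 0, 0.011, -0.001, 0, 230],
    [0, 0, 0, 0.011, -0.001, 0, 230],
  ],
)

```text
t: 16.98
tcp_pos: [0.5967, 0.0056, 0.0752]
eef_rot: [0.701, 0.086, 0.702, -0.086]
contact_force: [-0.3, 0.4, 0.1]
grip_width: 0.0134
```

>>> step_arm(
  rows=[
    [0, 0, 0, 0.003, 0, 0, 230],
    [0, 0, 0, 0.006, 0, 0, 230],
  ],
)

```text
t: 17.23
tcp_pos: [0.5973, 0.0055, 0.0697]
eef_rot: [0.702, 0.087, 0.702, -0.086]
contact_force: [0.1, -0.4, -0.7]
grip_width: 0.0133
```

```bash
python3 - <<'E'
from arc import *
st();s,R=cur();print(dol(s['tcp_pos']),R.inv().apply(s['contact_force']))
im=optics.capture('scene');cv2.imwrite('pics/scene12.png',im[:,:,::-1]);
im=cv2.imread('pics/scene12.png');g=(255*(im/255.)**.55).astype(np.uint8);cv2.imwrite('pics/g.png',g);crop('pics/g.png','pics/a.png',345,275,390,320,13)
E
```

```text
t 17.23 tcp [597.3   5.5  69.7] zdeg -14.05 down [ 2.e-04  1.e-04 -1.e+00] F [ 0.08 -0.43 -0.68] w 0.0133 q [-0.11  0.54  1.67  0.    0.93 -1.43]
[104.13412689  81.63235871] [ 0.68362494 -0.40083693  0.18440294]
```

View pics/a.png

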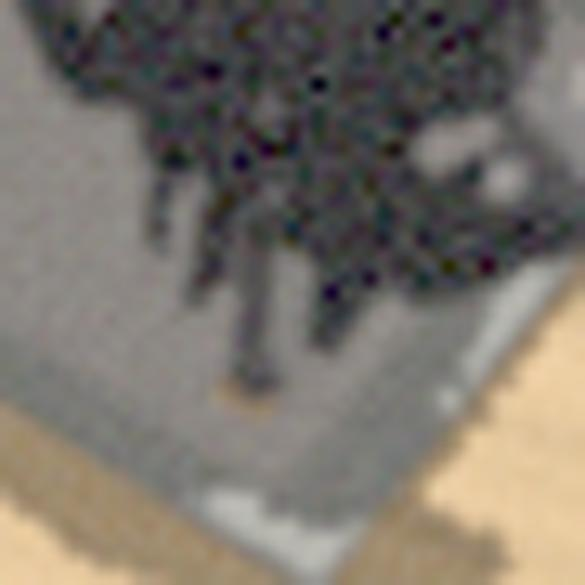

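>>> step_arm(
  rows=[
    [0, 0, 0, 0.002, -0.0005, 0, 230],
    [0, 0, 0, 0.004, -0.0005, 0, 230],
  ],
)

```text
t: 17.52
tcp_pos: [0.5972, 0.0049, 0.0657]
eef_rot: [0.702, 0.087, 0.702, -0.086]
contact_force: [0.8, -0.2, 0.1]
grip_width: 0.0133
```

>>> step_arm(
  rows=[
    [0, 0, 0, 0.002, 0, 0, 230],
    [0, 0, 0, 0.004, 0, 0, 230],
  ],
)

```text
t: 17.77
tcp_pos: [0.5972, 0.0049, 0.0617]
eef_rot: [0.702, 0.087, 0.702, -0.086]
contact_force: [-0.4, 0.1, -0.3]
grip_width: 0.0131
```

```bash
python3 - <<'E'
from arc import *
st();s,R=cur();print(dol(s['tcp_pos']),R.inv().apply(s['contact_force']))
im=optics.capture('scene');cv2.imwrite('pics/scene13.png',im[:,:,::-1]);
im=cv2.imread('pics/scene13.png');g=(255*(im/255.)**.55).astype(np.uint8);cv2.imwrite('pics/g.png',g);crop('pics/g.png','pics/a.png',345,275,390,320,13)
E
```

```text
t 17.77 tcp [597.2   4.9  61.7] zdeg -14.05 down [-0.e+00  1.e-04 -1.e+00] F [-0.42  0.06 -0.28] w 0.0131 q [-0.11  0.55  1.68  0.    0.91 -1.43]
[104.06934939  81.08293652] [ 0.2833611  -0.04169236 -0.42218816]
```

View pics/a.png

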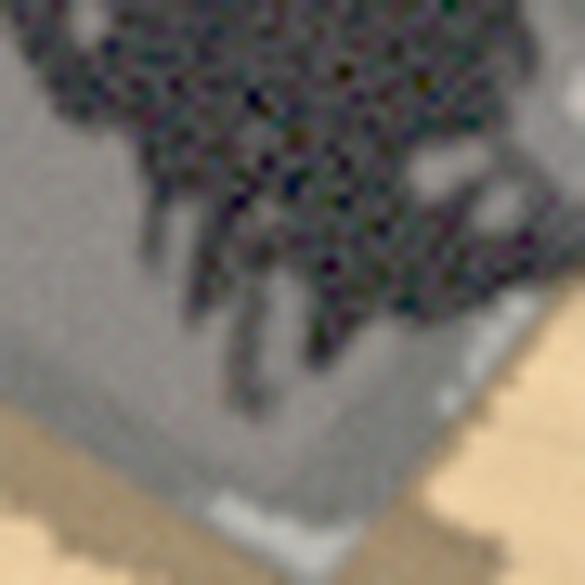

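>>> step_arm(
  rows=[
    [0, 0, 0, 0.003, 0, 0, 230],
    [0, 0, 0, 0.006, 0, 0, 230],
  ],
)

```text
t: 18.08
tcp_pos: [0.5971, 0.0049, 0.0556]
eef_rot: [0.702, 0.087, 0.702, -0.086]
contact_force: [0.5, 0.3, -0.5]
grip_width: 0.0129
```

>>> step_arm(
  rows=[
    [0, 0, 0, 0.003, 0, 0, 230],
    [0, 0, 0, 0.005, 0, 0, 230],
  ],
)

```text
t: 18.32
tcp_pos: [0.597, 0.005, 0.0505]
eef_rot: [0.702, 0.087, 0.702, -0.086]
contact_force: [-0.1, -0.8, -0.1]
grip_width: 0.0129
```

>>> step_arm(
  rows=[
    [0, 0, 0, 0.002, 0, 0, 230],
    [0, 0, 0, 0.004, 0, 0, 230],
    [0, 0, 0, 0.004, 0, 0, 230],
  ],
)

```text
t: 18.7
tcp_pos: [0.597, 0.005, 0.0466]
eef_rot: [0.702, 0.087, 0.702, -0.086]
contact_force: [-0.8, 0.4, -0.7]
grip_width: 0.013
```

```bash
python3 - <<'E'
from arc import *
st();s,R=cur();print(dol(s['tcp_pos']),R.inv().apply(s['contact_force']))
im=optics.capture('scene');cv2.imwrite('pics/scene14.png',im[:,:,::-1]);
im=cv2.imread('pics/scene14.png');g=(255*(im/255.)**.55).astype(np.uint8);cv2.imwrite('pics/g.png',g);crop('pics/g.png','pics/a.png',345,275,390,320,13)
E
```

```text
t 18.7 tcp [597.    5.   46.6] zdeg -14.05 down [-3.e-04  1.e-04 -1.e+00] F [-0.78  0.43 -0.66] w 0.013 q [-0.11  0.57  1.69  0.    0.88 -1.43]
[103.94689629  81.06993075] [ 0.66281028  0.22532375 -0.8645562 ]
```

View pics/a.png

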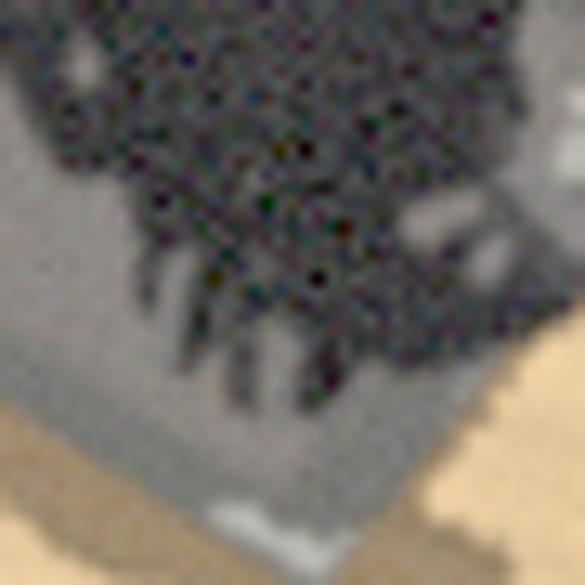

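The bolt went down freely with no contact force, and the fingers are now just above the plate. I'll go 2 mm lower, release, and let it drop.

>>> step_arm(
  rows=[
    [0, 0, 0, 0.002, 0, 0, 230],
    [0, 0, 0, 0.002, 0, 0, 230],
    [0, 0, 0, 0.002, 0, 0, 200],
    [0, 0, 0, 0.002, 0, 0, 150],
    [0, 0, 0, 0.002, 0, 0, 150],
  ],
)

```text
t: 19.38
tcp_pos: [0.5972, 0.0049, 0.0449]
eef_rot: [0.702, 0.087, 0.702, -0.086]
contact_force: [-0.3, -0.5, 0.4]
grip_width: 0.0354
```

```bash
python3 - <<'E'
from arc import *
st()
im=optics.capture('scene');cv2.imwrite('pics/scene15.png',im[:,:,::-1]);
im=cv2.imread('pics/scene15.png');g=(255*(im/255.)**.55).astype(np.uint8);cv2.imwrite('pics/g.png',g);crop('pics/g.png','pics/a.png',345,275,390,320,13)
E
```

```text
t 19.38 tcp [597.2   4.9  44.9] zdeg -14.05 down [ 1.e-04  1.e-04 -1.e+00] F [-0.33 -0.46  0.35] w 0.0354 q [-0.11  0.57  1.69  0.    0.88 -1.43]
```

View pics/a.png

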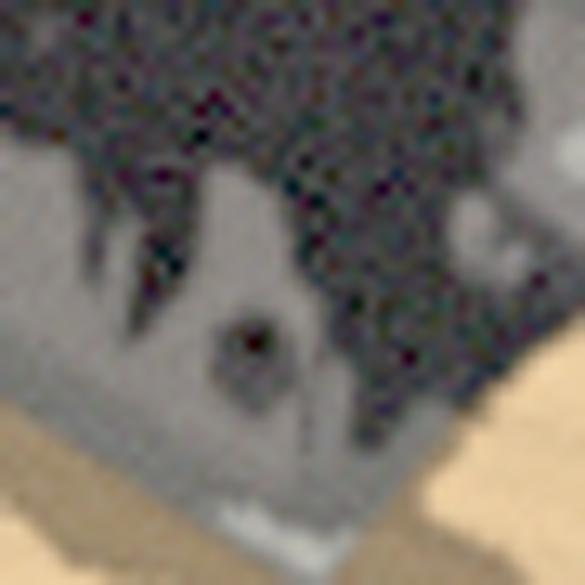

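The bolt dropped. Its head sits at the hole, crop (252,365). I'm retreating straight up.

>>> step_arm(
  rows=[
    [0, 0, 0, -0.01, 0, 0, 150],
    [0, 0, 0, -0.04, 0, 0, 150],
    [0, 0, 0, -0.1, 0, 0, 150],
    [0, 0, 0, -0.15, 0, 0, 150],
    [0, 0, 0, -0.15, -0.06, 0, 150],
  ],
)

```text
t: 20.05
tcp_pos: [0.5871, -0.0517, 0.2007]
eef_rot: [0.706, 0.085, 0.698, -0.085]
contact_force: [0.4, -1.6, -0.5]
grip_width: 0.0351
```

>>> step_arm(
  rows=[
    [0, 0, 0, -0.02, -0.06, -0.05, 150],
    [0, 0, 0, -0.02, -0.12, -0.1, 150],
    [0, 0, 0, -0.02, -0.18, -0.12, 150],
    [0, 0, 0, -0.02, -0.22, -0.12, 150],
    [0, 0, 0, -0.02, -0.22, -0.12, 150],
  ],
)

```text
t: 20.68
tcp_pos: [0.4113, -0.2408, 0.2158]
eef_rot: [0.702, 0.088, 0.701, -0.089]
contact_force: [0.4, -0.1, -0.5]
grip_width: 0.0351
```

```bash
python3 - <<'E'
from prof import *
st()
for n in('scene','top'):
    im=optics.capture(n);cv2.imwrite(f'pics/{n}16.png',im[:,:,::-1])
crop('pics/scene16.png','pics/a.png',320,235,420,325,7)
crop('pics/top16.png','pics/b.png',190,160,330,280,5.7)
for n in('top','scene'):
    im=cv2.imread(f'pics/{n}16.png')
    for a,b in((15,45),(60,90)):
        r=np.arange(90,102,1.);p=avg(im,n,'y',np.arange(a,b,2.),r,.042);m=(p[0]+p[-1])/2;print(n,a,r[np.argmin(abs(p-m))])
    print(n,'ref5',[ (lambda p:r[np.argmin(abs(p-(p[0]+p[-1])/2))])(avg(cv2.imread(f'pics/{n}5.png'),n,'y',np.arange(a,b,2.),r,.042)) for a,b in((15,45),(60,90))])
E
```

```text
t 20.68 tcp [ 411.3 -240.8  215.8] zdeg -14.33 down [ 0.001  -0.0019 -1.    ] F [ 0.43 -0.05 -0.48] w 0.0351 q [-0.67  0.2   1.79 -0.    1.15 -1.99]
top 15 97.0
top 60 97.0
top ref5 [np.float64(98.0), np.float64(97.0)]
scene 15 95.0
scene 60 95.0
scene ref5 [np.float64(95.0), np.float64(95.0)]
```

View pics/a.png

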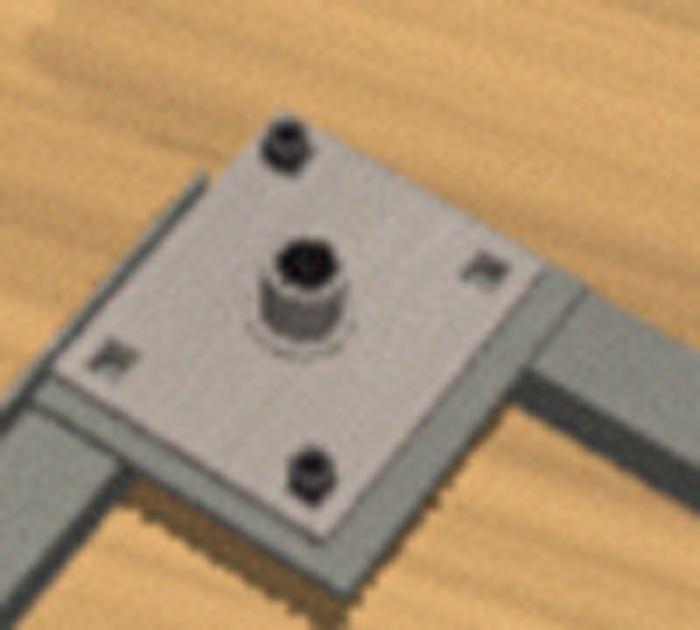

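View pics/b.png

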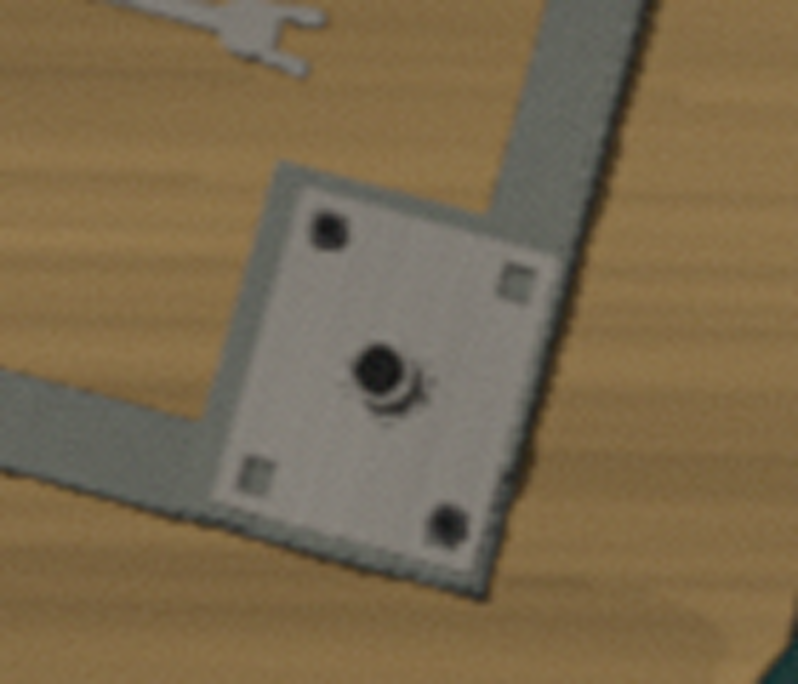

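View pics/top16.png

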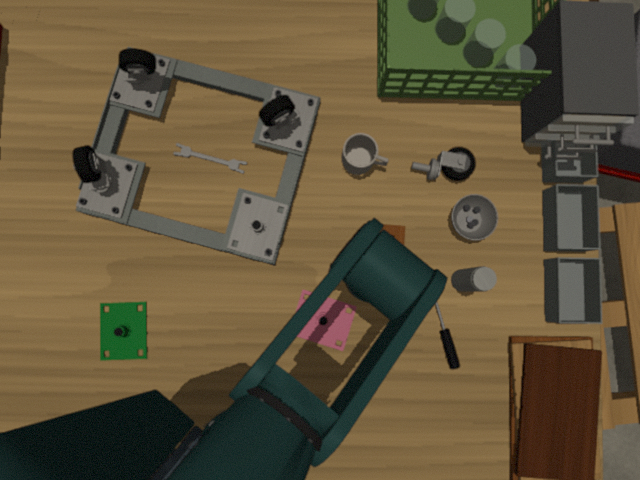

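```bash
python3 - <<'E'
from m import *
t=cv2.imread('pics/top16.png');s=cv2.imread('pics/scene16.png')
a,na=blob(t,262,246,275,258,85);b,nb=blob(t,241,194,254,206,85)
c,nc=blob(s,355,249,367,261,100);d,nd=blob(s,358,296,371,309,100)
print(a,b,c,d,na,nb,nc,nd);print('pivot',two(c,a),'bolt',two(d,b))
E
```

```text
[268.20607029 251.79313099] [247.33607908 200.13920923] [360.36381198 255.67095943] [363.9498452  302.63529412] 43 37 39 42
pivot (array([ 0.47569689, -0.04735137,  0.05048659]), np.float64(6.162115027916868e-05)) bolt (array([0.59540742, 0.0044905 , 0.04767926]), np.float64(3.285807011099128e-05))
```

```bash
python3 - <<'E'
from bench import ticket
print(ticket.finish_job())
E
```

```text
the job is handed in; nothing more can be done
None
```

I swung the grey plate flat round its bolt onto the lip and pressed it there. I then put the short dark bolt down through the opposite corner, released it and handed the job in at about 21 s; no verdict was reported.

**Pressing:** I held the plate for about 2 s with 13 to 15 N at the wrist. That is the force on the tool; the force on the lip itself is not measured directly. The tool had stopped moving as the force rose.

**Bolt:** It went in with no contact force, dropped on release, and shows no shank under its head.
- **Position:** the last two-camera fix puts it at dolly (103.4, 79.5) mm, against the slot at (105, 80) mm.
- **Height:** its head centre is about 2.8 mm below the pivot bolt's head, where 4 mm is expected if fully seated. That agrees within about 1 mm.

**Plate:** Its far edge did not move by more than about 1 mm between seating and the end, and it still looks parallel to the lip in both views.

**Rest of the bench:** The gripper was clear of everything at the end. In the last top view everything visible looked unmoved. The arm hid most of the block, the other bolt and the collar, so I did not check those at the end.

**Disagreements:**
- The two cameras differed by 2 to 3 mm in absolute position, so I relied on the contact position and on offsets seen within one camera.
- The gripper read 13 mm on the 16 mm head at both grasps. The grip held, and I did not find out why.

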